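# Load the flask shaker and put it back into service

## Robot

A 7-joint arm with a two-finger parallel gripper is mounted at the origin on the work surface. World frame = base frame: x ahead of the robot, y to its left, z up, the work surface at z = 0. Lengths are in m, angles in rad, forces in N, time in s.
With the tool pointing down it reaches from about 0.4 to 0.925 m from the base axis. Payload 5.6 kg.
Tool frame: the origin (TCP) lies on the centre line of the jaws, within the pads' length; the fingertips stand env.finger_overhang ahead of it and the grasp point (between the pads) lies 6 mm ahead of it (env.finger_overhang is the distance from the TCP to the fingertips, in m); z points along the fingers, y is the line along which they close (so a half turn about z gives the same grasp; the last joint's range is limited). The gripper opens to 85 mm and grips with 20 to 120 N. Pads are 22 mm wide; open, the fingers measure 114 mm over their backs; the gripper's body (76 mm by 85 mm) begins 54 mm behind the grasp point. The pads swing forward as they close: fully open they stand 13 mm farther back than shut.
Start: joints at [-1.169, 0.468, -0.012, 1.603, 0.006, 1.071, -0.056], TCP at [0.28, 0.587, 0.256] pointing down, gripper open.
Joint ranges: [-2.53, 2.53], [-0.31, 2.02], [-1.57, 1.55], [0.28, 2.44], [-1.29, 4.43], [0.15, 1.84], [-2.92, 2.92]. Speed limits (rad/s): [2.57, 2.57, 3.14, 3.14, 3.14, 3.14, 3.14].

## Interface

Orientations are given as a unit quaternion [w, x, y, z].
In Python, from rig import env, get_image, camera_params, workorder gives the robot as it stands.
- The arm moves only by the tool jog_arm, never from a script. Its argument "commands" is one flat list of numbers, 5 for each row, row after row: the shift along the tool's x, y, z in units of 80 cm (1.0 is 80 cm), then the turn about the tool's z in units of 45 degrees (1.0 is 45 degrees), then the opening, from 0 (shut) to 1 (fully open). A call has 1 to 5 rows; each row is the pose to reach, as a shift and turn from the pose commanded when the call began, along the tool's axes at that moment; what a row does not reach only later rows make up. A row lasts 1/12 s, in which the tool goes at most 41.7 mm and 7.16 degrees, less where a joint would pass 70% of its speed; a pose out of reach is approached as far as the arm can. A call with a number of a shift or a turn outside -1 to 1 is refused whole. A call with a gripper value outside its range is refused whole. The fingers move at their own pace and stop on an object; "newtons" is the grip in N (left out, the last holds). Time passes only in rows, so rows that repeat a pose let the fingers close. It gives the time, the measured TCP pose, the force, the opening and the grip force at its end, in the units of the state.
- env.get_state(): the state, without advancing time (a new reading comes with each control period).
- get_image(name): name is "side" or "top"; returns (picture, depth): 420x560x3 uint8, red, green, blue; 420x560 float32, m along the optical axis (not along the pixel's ray), 0 where there is no reading.
- camera_params(name): a dict with "camera_matrix" (3x3 intrinsics, pixels), "T" (4x4, takes a point from camera to world coordinates). Camera axes: x right, y down, z forward; pixel columns grow to the right and rows downward; lengths in m; the calibration is good to about 2 mm. A picture is of the moment at which its call begins. camera_params takes no time and is no camera call.
- workorder.job_done(): hands the job in; it is judged then, once.
The state is a dict: "clock": time; "joint_pos": joint angles; "qvel": joint speeds; "joint_torque": joint torques, N m; "eef_pos": TCP position; "tool_rot": TCP orientation; "wrist_force": force on the tool from outside, world axes, zero at the start; "moment": the same for the moment, N m; "finger_gap": opening from 0.0 (shut) to 1.0 (fully open); "grasp_force": force on a finger pad.
Only numpy, scipy, OpenCV 4.12 (cv2) and the standard library are available. Lean on these libraries where they do the work, as an engineer would, in place of code of your own. Each camera call takes 0.05 s, during which the arm holds its last target. There are 200 camera calls.

## Task

Load the bench shaker: first push its red mushroom stop in so that it stays in and the platform cannot start, slide the half-open clear lid back out of the way and lay every culture flask from the bench flat on the rubber mat of the platform. Then, with the stop still in, slide the lid fully home over them until its springy tab clicks over the ledge, and last of all turn the stop's head clockwise so that it springs up again. Leave everything else on the bench where it is.

Things in the scene. Friction and masses are not known exactly. Their poses are not given: they have to be found in the camera images.
- flask1_mid (a point): a culture flask lying flat: a flat pale clear plastic bottle with a round screw cap, 100 mm long (x, cap at the +x end), 38 mm wide (y), 24 mm high (z), 50 to 100 g; the point is its centre, half-way up, 12 mm above what it lies on. The block-shaped body reaches from 50 mm behind this point to 16 mm ahead of it; neck and cap are the rest; centre of mass 7 mm behind the point. May be absent
- flask2_mid (a point): a culture flask lying flat: a flat pale clear plastic bottle with a round screw cap, 100 mm long (x, cap at the +x end), 38 mm wide (y), 24 mm high (z), 50 to 100 g; the point is its centre, half-way up, 12 mm above what it lies on. The block-shaped body reaches from 50 mm behind this point to 16 mm ahead of it; neck and cap are the rest; centre of mass 7 mm behind the point. May be absent
- flask3_mid (a point): a culture flask lying flat: a flat pale clear plastic bottle with a round screw cap, 100 mm long (x, cap at the +x end), 38 mm wide (y), 24 mm high (z), 50 to 100 g; the point is its centre, half-way up, 12 mm above what it lies on. The block-shaped body reaches from 50 mm behind this point to 16 mm ahead of it; neck and cap are the rest; centre of mass 7 mm behind the point. May be absent
- flask4_mid (a point): a culture flask lying flat: a flat pale clear plastic bottle with a round screw cap, 100 mm long (x, cap at the +x end), 38 mm wide (y), 24 mm high (z), 50 to 100 g; the point is its centre, half-way up, 12 mm above what it lies on. The block-shaped body reaches from 50 mm behind this point to 16 mm ahead of it; neck and cap are the rest; centre of mass 7 mm behind the point. May be absent
- shaker: the white bench shaker, fixed to the bench, 312 mm wide (y), 360 mm deep (x); origin at bench height. x points from its console to the rear, away from the robot; y left, z up. Low console (top 55 mm above the bench) in front, then the loading chamber with the matted platform, then the rear housing, 83 mm high
- bed (a point): centre of the black rubber mat on the platform, on its upper side, 45 mm above the bench; axes as the shaker's. Mat 140 mm (x) by 282 mm (y), walled in: front wall 35 mm above the mat, sides with rails 56 mm, rear 38 mm. Four flasks fit side by side, lengthwise along x, with 26 mm between them and beside the walls; caps may point either way, either broad side up
- lid_handle (a point): centre of the black handle bar on the clear lid: 12 mm thick (x), 70 mm long (y), 30 mm high, standing on the lid 15 mm below this point; axes as the shaker's, moves with the lid. Lid 148 mm (x) by 290 mm (y) by 6 mm, its under side 41 mm above the mat, front edge 35 mm before the handle, with a 44 mm wide springy tab 16 mm farther forward
- lid (a joint): how far the lid is slid open towards the rear, m: 0 = fully home, 0.14 = fully open, clear of the flasks' room. It stays where left (friction 1.5 N). On shutting, the tab meets the ledge at about 0.016, needs about 8 N to ride over it, and clicks down (8 N frees it again): the lid is then held at 0 to 0.001; unclicked it stands at 0.006 or more. Starts part-way open
- stop_top (a point): centre of the top of the red mushroom stop on the console: round head 40 mm across, upright axis, its grip reaching 22 mm down from this point; moves with the head, 97 mm above the bench when out, 90 mm when in
- stop (a joint): how far the stop is pushed down, m: 0 = out (ready), 0.0065 = in and latched, 0.0085 = hard against its end. It must be pushed past 0.007 (about 9 N) to latch; it stays in until its head is turned
- stop_head (a joint): turn of the mushroom head, rad, clockwise seen from above: 0 = at rest, 0.9 = end of its turn. Turned by 0.7 or more it frees the latch and the head springs up unless a grip holds it down; let go, it turns back by itself
- teal_rack: bystander to be left alone, the low teal tube rack; origin at the centre of its under side
- white_rack: bystander to be left alone, the white tube rack; origin at the centre of its under side
- tip_box: bystander to be left alone, the box of yellow pipette tips; origin at the centre of its under side
- wash_bottle: bystander to be left alone, the wash bottle; origin at the centre of its under side
- beaker: bystander to be left alone, the glass beaker; origin at the centre of its under side
- small_vial: bystander to be left alone, the small amber vial; origin at the centre of its under side
- pipette: bystander to be left alone, the pipette lying on the bench; origin at the centre of its under side
Things that resemble listed ones, but are neither listed nor needed, are in the scene too. Leave any green look-alike of the part that bears flask3_mid alone. Leave any brown look-alike of the part that bears flask2_mid alone.

How it is judged:
By the outcome, as a careful person would: the job done as asked, in the order asked, and still so for the second after the job is handed in, with the robot touching nothing.
Of flask1, flask2, flask3, flask4 only 3 to 4 are there at a start; the rules pass over those that are not, and their reading is None.
At some moment in a run one of flask1, flask2, flask3, flask4 may be knocked a few centimetres aside while the robot is not near it.
Once in a run the grip may slacken for a moment while it holds something.
It also fails if it takes over 208 s, if anything falls off the work surface, if the arm or the gripper's body presses on something with over 40 N, if the wrist force passes 120 N, or if a joint passes its speed limit or range.

## Working session

There is one attempt and no reset: what is moved stays moved. The work goes in short steps, Python scripts to look and compute and a tool call to move; the robot and the scene stay as the last step left them, time stands still between calls to the robot, and variables do not carry over. Pictures are saved under pics/ and viewed, at most 14 in all, crops included, and the job is handed in when it is done.

Besides the shell and the picture viewer there is one more tool, called after "Emit:" as a command line: name --argument value ..., lists and objects as JSON in quotes. jog_arm: Moves the arm, as the interface text tells. Its arguments: {"type":"object","properties":{"commands":{"type":"array","items":{"type":"number","minimum":-1,"maximum":1}},"newtons":{"type":"number"}},"required":["commands"]}

```bash
ls; mkdir -p pics
cat > h.py <<'E'
import numpy as np, cv2
from rig import env, get_image, camera_params, workorder
from scipy.spatial.transform import Rotation as R
def cp(n):
    p=camera_params(n); return np.array(p["camera_matrix"]),np.array(p["T"])
def snap(n,f=None):
    im,d=get_image(n)
    if f: cv2.imwrite('pics/'+f,cv2.cvtColor(im,cv2.COLOR_RGB2BGR))
    return im,d
def cloud(n,d):
    K,T=cp(n); v,u=np.mgrid[:d.shape[0],:d.shape[1]]
    c=np.stack([(u-K[0,2])/K[0,0]*d,(v-K[1,2])/K[1,1]*d,d,np.ones_like(d)],-1)
    return (c@T.T)[...,:3]
def ray(n,u,v,z):
    K,T=cp(n); r=T[:3,:3]@np.linalg.solve(K,[u,v,1]); o=T[:3,3]
    return o+r*(z-o[2])/r[2]
def proj(n,p):
    K,T=cp(n); q=np.linalg.inv(T)@np.append(p,1); q=K@q[:3]; return q[:2]/q[2]
def st():
    s=env.get_state(); q=s["tool_rot"]; M=R.from_quat([q[1],q[2],q[3],q[0]]).as_matrix()
    return s,np.array(s["eef_pos"]),M
def rel(p,yaw=None):
    "units for shift to TCP p; yaw=desired tool y-axis direction angle in world (mod pi)"
    s,e,M=st(); out=M.T@(np.array(p)-e)/0.8
    t=None
    if yaw is not None:
        c=np.array([np.cos(yaw),np.sin(yaw),0]); l=M.T@c
        t=np.degrees(np.arctan2(-l[0],l[1])); t=(t+90)%180-90
        t=t/45
    print('cmd',out.round(4),'turn',t)
E
python3 - <<'E'
from h import *
for n in("top","side"):
    im,d=snap(n,n+'0.png'); K,T=cp(n); print(n,K.round(1).tolist(),T.round(3).tolist(),(d>0).mean())
s,e,M=st(); print(s['clock'],e,M.round(3),env.finger_overhang,s['wrist_force'],s['finger_gap'])
E
```

```text
pics
top [[545.7, 0.0, 271.1], [0.0, 545.7, 207.2], [0.0, 0.0, 1.0]] [[0.026, -0.997, 0.078, 0.457], [-1.0, -0.025, 0.009, -0.124], [-0.007, -0.078, -0.997, 1.671], [0.0, 0.0, 0.0, 1.0]] 0.9961989795918368
side [[469.2, 0.0, 276.9], [0.0, 469.2, 207.9], [0.0, 0.0, 1.0]] [[0.998, -0.047, 0.042, 0.506], [-0.06, -0.521, 0.851, -1.113], [-0.019, -0.852, -0.523, 0.705], [0.0, 0.0, 0.0, 1.0]] 0.9960799319727891
0.1 [0.27954799 0.58630409 0.25541951] [[-0.903  0.43  -0.001]
 [ 0.43   0.903 -0.002]
 [-0.    -0.002 -1.   ]] 0.025 [-0.24468846  0.13676027  0.54196749] 1.0009063869215178
```

View pics/top0.png

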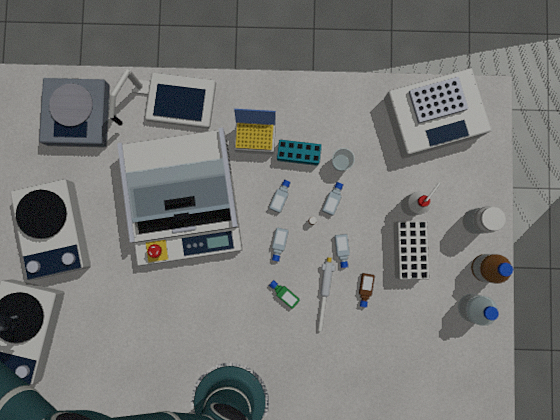

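View pics/side0.png

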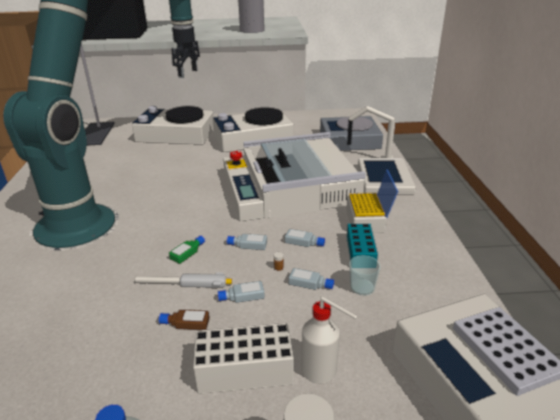

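Top view: stop at (154,252), shaker around (180,200), handle at (180,202). The four clear flasks are at (280,197), (332,200), (280,243) and (343,250). Look-alikes: green at (285,295), brown at (367,288).

```bash
cat >> h.py <<'E'
def flasks(im,d):
    P=cloud("top",d); z=P[...,2]
    m=((z>0.009)&(z<0.04)).astype(np.uint8); m[:, :245]=0; m[:,365:]=0; m[:165]=0; m[275:]=0
    n,l,s,c=cv2.connectedComponentsWithStats(m)
    hsv=cv2.cvtColor(im,cv2.COLOR_RGB2HSV); out=[]
    for i in range(1,n):
        if s[i,4]<150: continue
        v,u=np.nonzero(l==i)
        w=np.array([ray("top",a,b,0.018)[:2] for a,b in zip(u,v)]).astype(np.float32)
        (cx,cy),wh,ang=cv2.minAreaRect(w)
        blue=(l==i)&(hsv[...,0]>100)&(hsv[...,0]<125)&(hsv[...,1]>150)
        bv,bu=np.nonzero(blue)
        b=ray("top",bu.mean(),bv.mean(),0.018)[:2] if len(bu) else np.array([cx,cy])
        a=np.radians(ang)+(0 if wh[0]>wh[1] else np.pi/2)
        if np.dot(b-[cx,cy],[np.cos(a),np.sin(a)])<0: a+=np.pi
        out.append((cx,cy,wh,(a+np.pi)%(2*np.pi)-np.pi,len(bu),s[i].tolist()))
    return out
E
python3 - <<'E'
from h import *
im,d=snap("top"); P=cloud("top",d)
for f in flasks(im,d): print(np.round(f[:2],4),np.round(f[2],3),round(f[3],3),f[4:])
hsv=cv2.cvtColor(im,cv2.COLOR_RGB2HSV)
r=((hsv[...,0]<6)|(hsv[...,0]>174))&(hsv[...,1]>150)&(hsv[...,2]>80); r[:,:130]=0;r[:,180:]=0;r[:235]=0;r[270:]=0
v,u=np.nonzero(r); print('stop',u.mean(),v.mean(),len(u),ray("top",u.mean(),v.mean(),0.095),P[r][:,2].max())
print('h',np.round(P[r].mean(0),3))
# shaker outline
m=((P[...,2]>0.035)).astype(np.uint8); m[:,:112]=0;m[:,245:]=0;m[:125]=0;m[270:]=0
n,l,s,c=cv2.connectedComponentsWithStats(m); i=1+s[1:,4].argmax()
print(s[i]); Q=P[l==i][:,:2].astype(np.float32); print(cv2.minAreaRect(Q))
b=cv2.resize(im[120:275,110:250],None,fx=5,fy=3.87*1,interpolation=cv2.INTER_CUBIC)
b=cv2.resize(im[125:272,112:248],None,fx=4,fy=4,interpolation=cv2.INTER_CUBIC)
cv2.imwrite('pics/sh.png',b[...,::-1])
for uu in (150,180,210):
    print(uu,[(vv,*(P[vv,uu]*1000).round().astype(int).tolist()) for vv in range(130,268,4)])
E
```

```text
[ 0.6218 -0.1401] [0.042 0.102] -0.378 (34, [270, 180, 21, 33, 360])
[ 0.6189 -0.2997] [0.038 0.102] -0.376 (33, [323, 182, 21, 34, 354])
[ 0.4736 -0.1363] [0.038 0.1  ] 2.948 (36, [272, 228, 17, 34, 356])
[ 0.4594 -0.3285] [0.1   0.039] -3.002 (34, [335, 234, 15, 34, 368])
[ 0.4142 -0.2869] [0.051 0.039] 0.026 (0, [322, 257, 14, 18, 162])
stop 154.3846153846154 250.34615384615384 104 [0.44671417 0.22297103 0.095     ] 1.6712746379883887
h [0.447 0.219 0.112]
[  118   128   124   138 13318]
((0.6073259115219116, 0.11048351973295212), (0.37618687748908997, 0.41239121556282043), 9.714859962463379)
150 [(130, 819, 274, -1), (134, 805, 272, 5), (138, 792, 271, 6), (142, 764, 251, 88), (146, 754, 253, 77), (150, 741, 251, 83), (154, 728, 249, 90), (158, 717, 250, 85), (162, 704, 248, 88), (166, 694, 250, 79), (170, 681, 247, 88), (174, 669, 248, 85), (178, 656, 245, 94), (182, 645, 245, 93), (186, 633, 243, 97), (190, 621, 244, 93), (194, 610, 243, 94), (198, 598, 242, 94), (202, 587, 243, 90), (206, 575, 242, 92), (210, 563, 241, 91), (214, 551, 240, 94), (218, 540, 239, 97), (222, 531, 
[... 982 characters left out ...]
0 [(130, 823, 87, 1), (134, 793, 76, 83), (138, 782, 76, 80), (142, 768, 74, 90), (146, 757, 75, 82), (150, 745, 74, 85), (154, 733, 74, 83), (158, 721, 73, 86), (162, 708, 72, 91), (166, 696, 71, 92), (170, 685, 71, 92), (174, 673, 71, 91), (178, 661, 70, 90), (182, 649, 70, 91), (186, 637, 69, 93), (190, 626, 69, 92), (194, 614, 68, 94), (198, 603, 69, 86), (202, 591, 67, 94), (206, 579, 67, 94), (210, 568, 67, 92), (214, 559, 72, 44), (218, 547, 72, 44), (222, 535, 71, 52), (226, 522, 67, 80), (230, 510, 66, 84), (234, 499, 68, 59), (238, 487, 68, 60), (242, 475, 68, 57), (246, 463, 67, 59), (250, 452, 67, 59), (254, 440, 67, 54), (258, 427, 73, -4), (262, 415, 73, -3), (266, 403, 72, 2)]
```

View pics/sh.png

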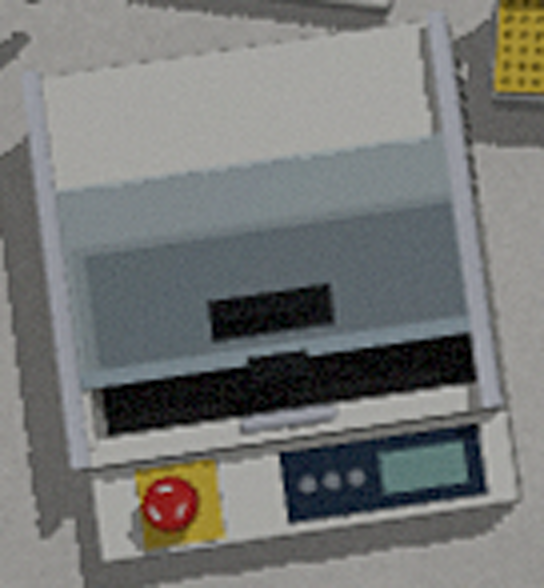

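The crop shows the mat strip with its front-left corner at image (138.8,233.3) and front-right at (230.8,220.8). The handle top is at (179.5,203), the stop at (154,251), and the yaw is about 0.16.

Run:
```python
from h import *
c=lambda x,y,z:ray("top",112+x/4-.4,125+y/4-.4,z)
L=c(107,433,.045);Rr=c(475,383,.045);print('mat fl,fr',L,Rr,np.linalg.norm(L-Rr))
def yw(a,b): v=b-a; return np.arctan2(v[1],v[0])
print('yaw mat front',yw(Rr,L)-np.pi/2)
a=c(100,560,.055);b=c(520,500,.055);print('front',a,b,np.linalg.norm(a-b),yw(b,a)-np.pi/2)
print('rails',yw(c(82,465,.101),c(33,75,.101)),yw(c(490,405,.101),c(437,15,.101)))
r1,r2=c(82,465,.101),c(33,75,.101);print('railL',r1,r2,'R',c(490,405,.101),c(437,15,.101))
print('handle',c(270,306,.122),c(212,300,.122),c(330,286,.122),'stop',c(169,500,.095),'tab',c(278,355,.09),'lidfront L,R',c(82,387,.092),c(468,325,.092))
print('ledge',c(290,420,.085))
```

```text
mat fl,fr [0.49716733 0.28409114 0.045     ] [0.54141925 0.01072309 0.045     ] 0.27692656930958404
yaw mat front 0.1604846049596942
front [0.40320127 0.28257032 0.055     ] [ 0.45526678 -0.02607162  0.055     ] 0.31300266830963613 0.16711890428249987
rails 0.17060633600134345 0.16589871557288602
railL [0.47232834 0.28700498 0.101     ] [0.75526681 0.33574993 0.101     ] R [ 0.52292362 -0.00523491  0.101     ] [0.80676255 0.04229041 0.101     ]
handle [0.58868848 0.15233741 0.122     ] [0.59194885 0.19393644 0.122     ] [0.6040835 0.110027  0.122    ] stop [0.44881842 0.22460565 0.095     ] tab [0.55582597 0.150848   0.09      ] lidfront L,R [0.5288657  0.29193617 0.092     ] [0.5809979  0.01322697 0.092     ]
ledge [0.50900294 0.14115703 0.085     ]
```

Run:
```python
from h import *
im,d=snap("top");P=cloud("top",d)
m=(P[...,2]>0.110)&(im.max(-1)<60); m[:,:155]=0;m[:,205:]=0;m[:190]=0;m[:,:][217:]=0
v,u=np.nonzero(m); w=np.array([ray("top",a,b,.12)[:2] for a,b in zip(u,v)]).astype(np.float32)
print(len(u),w.mean(0),cv2.minAreaRect(w))
rel([.448,.2235,.16],0.166+np.pi/2)
rel([.448,.2235,.125])
print(st()[0]['joint_pos'])
```

```text
108 [0.58552563 0.15407   ] ((0.5852925777435303, 0.15542055666446686), (0.012910074554383755, 0.06907366216182709), 9.060311317443848)
cmd [-0.3852 -0.3188  0.12  ] turn -0.7777574526607696
cmd [-0.3852 -0.3188  0.1637] turn None
[-1.16898326  0.46808561 -0.0116144   1.6032376   0.00601576  1.07137993
 -0.05628785]
```

Emit:
jog_arm --commands '[-0.19,-0.16,0.06,0,0,-0.19,-0.16,0.06,0,0,-0.19,-0.16,0.06,0,0,-0.19,-0.16,0.06,0,0,-0.19,-0.16,0.06,0,0]' --newtons 40

```text
clock: 0.62
eef_pos: [0.3625, 0.4032, 0.2077]
tool_rot: [0.0, 0.221, 0.975, -0.0]
wrist_force: [0.0, 0.0, -0.2]
finger_gap: 0.299
grasp_force: 0.0
```

Emit:
jog_arm --commands '[-0.19,-0.16,0.06,-0.4,0,-0.19,-0.16,0.06,-0.778,0,-0.19,-0.16,0.06,-0.778,0,-0.19,-0.16,0.06,-0.778,0,-0.19,-0.16,0.06,-0.778,0]'

```text
clock: 1.03
eef_pos: [0.4411, 0.2309, 0.1621]
tool_rot: [0.0, -0.074, 0.997, 0.0]
wrist_force: [1.0, 0.5, -0.5]
finger_gap: -0.001
grasp_force: 0.0
```

Run:
```python
from h import *
rel([.448,.2235,.125],0.166+np.pi/2);s=st();print(s[1],s[0]['qvel'].round(2) if hasattr(s[0]['qvel'],'round') else s[0]['qvel'],s[2].round(2))
```

```text
cmd [-0.0072 -0.0105  0.0464] turn -0.02349137328419886
[0.44106656 0.23094848 0.16210108] [ 0.98  0.11 -0.11  0.15  0.06 -0.28  2.18] [[-0.99 -0.15  0.  ]
 [-0.15  0.99  0.  ]
 [-0.    0.   -1.  ]]
```

Emit:
jog_arm --commands '[0,0,0.025,0,0,0,0,0.025,0,0,0,0,0.025,0,0]'

```text
clock: 1.28
eef_pos: [0.44, 0.2324, 0.1419]
tool_rot: [-0.001, -0.07, 0.998, -0.0]
wrist_force: [-0.4, 0.6, 0.3]
finger_gap: 0.0
grasp_force: 0.0
```

Run:
```python
from h import *
rel([.448,.2235,.122],0.166+np.pi/2);rel([.448,.2235,.1135]);s=st();print(s[1],s[0]['qvel'],s[0]['wrist_force'])
```

```text
cmd [-0.0084 -0.0124  0.0248] turn -0.032381381002640965
cmd [-0.0084 -0.0124  0.0354] turn None
[0.44002979 0.23242123 0.14185266] [-0.03326093 -0.02276958 -0.01463885 -0.02228457  0.00073302  0.00341694
 -0.00076125] [-0.39744503  0.5521152   0.32068649]
```

Emit:
jog_arm --commands '[-0.0084,-0.0124,0.015,-0.03,0,-0.0084,-0.0124,0.024,-0.03,0,-0.0084,-0.0124,0.029,-0.03,0,-0.0084,-0.0124,0.034,-0.03,0,-0.0084,-0.0124,0.034,-0.03,0]'

```text
clock: 1.7
eef_pos: [0.4486, 0.225, 0.1156]
tool_rot: [0.0, -0.083, 0.997, 0.0]
wrist_force: [0.3, -1.2, 0.7]
finger_gap: 0.002
grasp_force: 0.4
```

Emit:
jog_arm --commands '[0,0,0.001,0,0,0,0,0.001,0,0]'

```text
clock: 1.87
eef_pos: [0.4486, 0.225, 0.1152]
tool_rot: [0.0, -0.083, 0.997, 0.0]
wrist_force: [-0.1, -0.3, 6.1]
finger_gap: 0.006
grasp_force: 3.0
```

Emit:
jog_arm --commands '[0,0,0.0015,0,0,0,0,0.0015,0,0,0,0,0.0015,0,0]'

```text
clock: 2.12
eef_pos: [0.4486, 0.225, 0.1142]
tool_rot: [0.0, -0.083, 0.997, 0.0]
wrist_force: [-0.8, -1.8, 6.3]
finger_gap: 0.003
grasp_force: 3.5
```

Emit:
jog_arm --commands '[0,0,0.0015,0,0,0,0,0.0015,0,0,0,0,0.0015,0,0]'

```text
clock: 2.37
eef_pos: [0.4487, 0.2251, 0.1135]
tool_rot: [0.001, -0.083, 0.997, 0.0]
wrist_force: [-1.4, -1.5, 10.5]
finger_gap: 0.007
grasp_force: 5.5
```

Emit:
jog_arm --commands '[0,0,0.0015,0,0,0,0,0.0015,0,0,0,0,0.0015,0,0]'

```text
clock: 2.62
eef_pos: [0.4489, 0.2252, 0.1133]
tool_rot: [0.001, -0.083, 0.997, 0.001]
wrist_force: [-3.6, -3.3, 21.9]
finger_gap: -0.0
grasp_force: 10.2
```

Emit:
jog_arm --commands '[0,0,-0.06,0,0,0,0,-0.06,0,0,0,0,-0.06,0,0]'

```text
clock: 2.87
eef_pos: [0.4498, 0.2258, 0.1615]
tool_rot: [0.003, -0.083, 0.997, 0.001]
wrist_force: [0.4, -0.1, -0.2]
finger_gap: 0.001
grasp_force: 0.0
```

Run:
```python
from h import *
rel([.5557,.150,.155],0.166+np.pi/2);rel([.5557,.150,.118]);print(st()[1])
```

```text
cmd [-0.1148 -0.1153  0.0085] turn 0.00037678821948329897
cmd [-0.1145 -0.1154  0.0548] turn None
[0.44984275 0.22576827 0.16153221]
```

Emit:
jog_arm --commands '[-0.1148,-0.1153,0,0,0,-0.1148,-0.1153,0,0,0,-0.1148,-0.1153,0,0,0,-0.1148,-0.1153,0.054,0,0,-0.1148,-0.1153,0.054,0,0]'

```text
clock: 3.28
eef_pos: [0.5629, 0.1443, 0.1181]
tool_rot: [0.007, -0.08, 0.997, -0.001]
wrist_force: [3.2, -10.1, 22.7]
finger_gap: 0.001
grasp_force: 11.3
```

Emit:
jog_arm --commands '[0,0,0,0,0,-0.015,0,0,0,0,-0.04,0,0,0,0,-0.07,0,0,0,0,-0.1,0,0,0,0]'

```text
clock: 3.7
eef_pos: [0.6358, 0.1573, 0.1182]
tool_rot: [0.001, -0.081, 0.997, -0.002]
wrist_force: [-1.8, -9.4, 18.6]
finger_gap: -0.001
grasp_force: 9.2
```

Emit:
jog_arm --commands '[-0.015,0,0,0,0,-0.03,0,0,0,0,-0.035,0,0,0,0,-0.035,0,0,0,0]'

```text
clock: 4.03
eef_pos: [0.6637, 0.1622, 0.1182]
tool_rot: [0.002, -0.081, 0.997, -0.002]
wrist_force: [-1.2, -8.4, 18.5]
finger_gap: -0.0
grasp_force: 9.3
```

Emit:
jog_arm --commands '[0,0,-0.01,0,0,0,0,-0.01,0,0,0,0,-0.01,0,0]'

```text
clock: 4.28
eef_pos: [0.6602, 0.1668, 0.1229]
tool_rot: [-0.0, -0.083, 0.997, 0.0]
wrist_force: [-0.4, 1.0, -0.3]
finger_gap: 0.004
grasp_force: 0.0
```

Run:
```python
from h import *
print(st()[1],st()[0]['wrist_force']);im,d=snap("top")
im2,_=snap("side")
a=cv2.resize(im[120:275,112:248],None,fx=3.5,fy=3.5,interpolation=cv2.INTER_CUBIC)
b=cv2.resize(im2[120:230,205:365],None,fx=2,fy=2,interpolation=cv2.INTER_CUBIC)
c=np.zeros((max(a.shape[0],b.shape[0]),a.shape[1]+b.shape[1],3),np.uint8);c[:a.shape[0],:a.shape[1]]=a;c[:b.shape[0],a.shape[1]:]=b
cv2.imwrite('pics/p1.png',c[...,::-1]);print(c.shape)
```

```text
[0.66017584 0.16682755 0.12287992] [-0.44430427  0.99793257 -0.32732627]
(542, 796, 3)
```

View pics/p1.png

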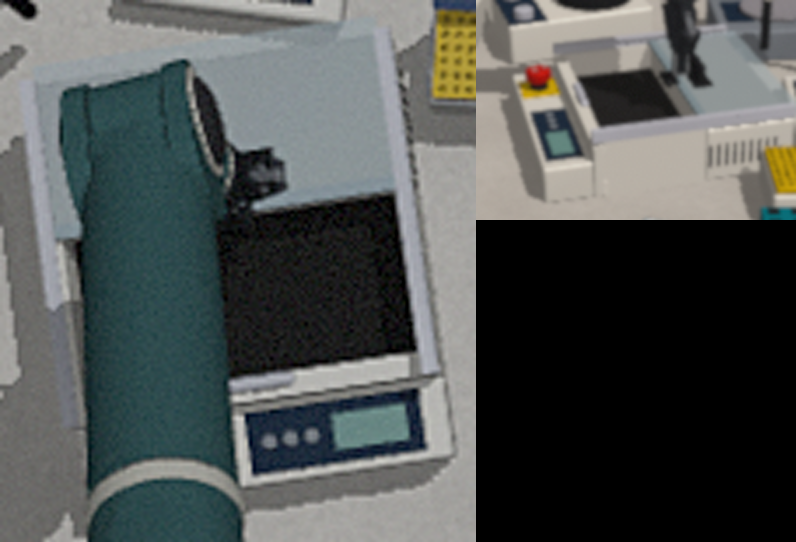

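The lid is mostly open, with its front edge near the rear of the mat, and the stop is in. I'll push the rest of the way in small steps.

Emit:
jog_arm --commands '[-0.006,0,0,0,0,-0.01,0,0,0,0,-0.01,0,0,0,0]'

```text
clock: 4.63
eef_pos: [0.6685, 0.1675, 0.1227]
tool_rot: [-0.001, -0.083, 0.997, 0.0]
wrist_force: [-1.1, 0.5, -0.4]
finger_gap: -0.003
grasp_force: 0.5
```

Emit:
jog_arm --commands '[-0.005,0,0,0,0,-0.005,0,0,0,0,-0.005,0,0,0,0]'

```text
clock: 4.88
eef_pos: [0.6687, 0.1675, 0.1227]
tool_rot: [-0.005, -0.083, 0.997, -0.0]
wrist_force: [-12.9, -1.7, 6.9]
finger_gap: -0.001
grasp_force: 6.5
```

Emit:
jog_arm --commands '[-0.003,0,0,0,0,-0.003,0,0,0,0,-0.003,0,0,0,0]'

```text
clock: 5.13
eef_pos: [0.6688, 0.1675, 0.1226]
tool_rot: [-0.008, -0.083, 0.997, -0.001]
wrist_force: [-20.1, -4.2, 12.6]
finger_gap: 0.001
grasp_force: 10.2
```

Emit:
jog_arm --commands '[0.02,0,-0.02,0,0,0.03,0,-0.06,0,0,0.03,0,-0.1,0,0.65,0.03,0,-0.1,0,0.65,0.03,0,-0.1,0,0.65]'

```text
clock: 5.55
eef_pos: [0.6531, 0.1645, 0.2063]
tool_rot: [0.003, -0.082, 0.997, 0.001]
wrist_force: [0.4, 0.5, -0.2]
finger_gap: 0.416
grasp_force: 0.0
```

```bash
cat >> h.py <<'E'
def show():
    im,d=snap("top")
    for f in flasks(im,d):
        a=f[3]; g=np.array(f[:2])-0.006*np.array([np.cos(a),np.sin(a)])
        print(np.round(f[:2],4),np.round(f[2],3),'yaw',round(a,3),f[4],'grip',g.round(4)); rel([*g,.10],a+np.pi/2); 
        s,e,M=st(); print('   z to .028:',round((e[2]-.028)/.8,4), 'j7',round(s['joint_pos'][6],2))
E
python3 -c "
from h import *
print(st()[1]);show()"
```

```text
[0.65314466 0.16449019 0.20631397]
[ 0.6216 -0.1396] [0.041 0.102] yaw -0.378 34 grip [ 0.616  -0.1374]
cmd [ 0.1066 -0.3645  0.1301] turn 0.6916335221753444
   z to .028: 0.2203 j7 1.45
[ 0.6189 -0.2996] [0.038 0.102] yaw -0.376 35 grip [ 0.6133 -0.2974]
cmd [ 0.1428 -0.5612  0.1299] turn 0.6888986401000143
   z to .028: 0.2203 j7 1.45
[ 0.4736 -0.1363] [0.038 0.1  ] yaw 2.948 34 grip [ 0.4795 -0.1374]
cmd [ 0.2749 -0.3365  0.1297] turn 0.4569950911692849
   z to .028: 0.2203 j7 1.45
[ 0.4594 -0.3288] [0.099 0.039] yaw -2.992 32 grip [ 0.4653 -0.3279]
cmd [ 0.3316 -0.5684  0.1296] turn 0.01981632395018917
   z to .028: 0.2203 j7 1.45
[ 0.4142 -0.2869] [0.051 0.039] yaw 0.026 0 grip [ 0.4082 -0.2871]
cmd [ 0.3935 -0.5064  0.1295] turn 0.17733251064525365
   z to .028: 0.2203 j7 1.45
```

Emit:
jog_arm --commands '[0.0533,-0.182,0,0,0.65,0.0533,-0.182,0,0,0.65,0.0533,-0.182,0,0,0.65,0.0533,-0.182,0,0,0.65,0.0533,-0.182,0,0,0.65]'

```text
clock: 6.02
eef_pos: [0.632, 0.0041, 0.2018]
tool_rot: [-0.002, -0.077, 0.997, -0.002]
wrist_force: [0.5, -0.2, 0.3]
finger_gap: 0.649
grasp_force: 0.0
```

Emit:
jog_arm --commands '[0.0533,-0.182,0.08,0.69,0.65,0.0533,-0.182,0.08,0.69,0.65,0.0533,-0.182,0.08,0.69,0.65,0.0533,-0.182,0.08,0.69,0.65,0.0533,-0.182,0.1,0.69,0.65]'

```text
clock: 6.43
eef_pos: [0.6125, -0.1477, 0.1216]
tool_rot: [-0.001, 0.196, 0.981, -0.003]
wrist_force: [-0.4, -0.9, 0.1]
finger_gap: 0.648
grasp_force: 0.0
```

Emit:
jog_arm --commands '[0,0,0.02,0,0.65,0,0,0.02,0,0.65,0,0,0.02,0,0.65]'

```text
clock: 6.68
eef_pos: [0.6142, -0.1364, 0.1056]
tool_rot: [-0.002, 0.187, 0.982, -0.0]
wrist_force: [1.2, -0.3, 1.1]
finger_gap: 0.654
grasp_force: 0.0
```

```bash
python3 -c "
from h import *
print(st()[1]);rel([.6160,-.1374,.028],-.378+np.pi/2)"
```

```text
[ 0.61421586 -0.13637464  0.10557285]
cmd [-0.0029 -0.0003  0.097 ] turn 0.0027462480809734616
```

Emit:
jog_arm --commands '[-0.003,0,0.04,0,0.65,-0.003,0,0.08,0,0.65,-0.003,0,0.096,0,0.65,-0.003,0,0.096,0,0.65,-0.003,0,0.096,0,0.65]'

```text
clock: 7.1
eef_pos: [0.6177, -0.1377, 0.0311]
tool_rot: [-0.0, 0.187, 0.982, 0.0]
wrist_force: [-1.1, 0.1, -0.4]
finger_gap: 0.646
grasp_force: 0.0
```

Emit:
jog_arm --commands '[0,0,0,0,0.2,0,0,0,0,0.2,0,0,0,0,0.2,0,0,0,0,0.2,0,0,0,0,0.2]'

```text
clock: 7.52
eef_pos: [0.6192, -0.1383, 0.0331]
tool_rot: [0.002, 0.187, 0.982, 0.0]
wrist_force: [-0.9, 0.0, 7.8]
finger_gap: 0.434
grasp_force: 42.2
```

Emit:
jog_arm --commands '[0,0,-0.06,0,0.2,0,0,-0.12,0,0.2,0,0,-0.17,0,0.2,0,0,-0.19,0,0.2,0,0,-0.19,0,0.2]'

```text
clock: 7.93
eef_pos: [0.6213, -0.139, 0.1908]
tool_rot: [0.007, 0.187, 0.982, 0.0]
wrist_force: [0.6, -0.6, -0.4]
finger_gap: 0.434
grasp_force: 41.3
```

```bash
cat >> h.py <<'E'
O=np.array([.4292,.1282]); EX=np.array([np.cos(.166),np.sin(.166)]); EY=np.array([-EX[1],EX[0]])
def bedp(x,y): return O+EX*(.161+x)+EY*(.001+y)
def slot(y,z,cap=1,yaw=.166):
    "grip is 6 mm behind mid; cap=+1: cap to rear"
    p=bedp(-.006*cap,y); print('slot',p.round(4)); rel([*p,z],yaw+np.pi/2)
E
python3 -c "
from h import *
print(st()[1],st()[0]['finger_gap']);slot(.096,.185);slot(.096,.074)"
```

```text
[ 0.62130442 -0.13903654  0.19075463] 0.4341317075517142
slot [0.566  0.2495]
cmd [0.2431 0.4261 0.0054] turn -0.6912361123179309
slot [0.566  0.2495]
cmd [0.2448 0.4257 0.1441] turn -0.6912361123179309
```

Emit:
jog_arm --commands '[0.12,0.21,0,0,0.2,0.12,0.21,0,0,0.2,0.12,0.21,0,0,0.2,0.12,0.21,0,0,0.2,0.12,0.21,0,0,0.2]'

```text
clock: 8.35
eef_pos: [0.5887, 0.0587, 0.1829]
tool_rot: [-0.0, 0.185, 0.983, 0.001]
wrist_force: [0.7, 0.7, -0.8]
finger_gap: 0.432
grasp_force: 41.3
```

Emit:
jog_arm --commands '[0.12,0.21,0,-0.69,0.2,0.12,0.21,0,-0.69,0.2,0.12,0.21,0,-0.69,0.2,0.12,0.21,0,-0.69,0.2,0.12,0.21,0,-0.69,0.2]'

```text
clock: 8.77
eef_pos: [0.5607, 0.2502, 0.183]
tool_rot: [-0.0, -0.088, 0.996, 0.001]
wrist_force: [-0.3, 0.5, -0.9]
finger_gap: 0.434
grasp_force: 41.3
```

Emit:
jog_arm --commands '[0,0,0,0,0.2,0,0,0.01,0,0.2,0,0,0.01,0,0.2]'

```text
clock: 9.02
eef_pos: [0.5618, 0.2436, 0.1731]
tool_rot: [-0.001, -0.082, 0.997, -0.001]
wrist_force: [-0.5, -1.0, -1.8]
finger_gap: 0.43
grasp_force: 41.3
```

```bash
python3 -c "
from h import *
print(st()[1],st()[0]['finger_gap'],st()[0]['joint_pos']);slot(.096,.079)"
```

```text
[0.56183603 0.2435905  0.17312774] 0.43044632846542075 [-4.65984776e-01  4.98294364e-01  2.33728128e-03  1.76595568e+00
 -1.71111683e-04  8.80009100e-01  1.27110283e+00]
slot [0.566  0.2495]
cmd [-0.0067  0.0066  0.1176] turn -0.0023865897686742225
```

Emit:
jog_arm --commands '[-0.0067,0.0066,0,0,0.2,-0.0067,0.0066,0.03,0,0.2,-0.0067,0.0066,0.07,0,0.2,-0.0067,0.0066,0.1,0,0.2,-0.0067,0.0066,0.1,0,0.2]'

```text
clock: 9.43
eef_pos: [0.5646, 0.2482, 0.0898]
tool_rot: [-0.004, -0.081, 0.997, -0.002]
wrist_force: [-1.0, -0.5, -0.7]
finger_gap: 0.431
grasp_force: 41.3
```

Emit:
jog_arm --commands '[0,0,0.01,0,0.2,0,0,0.0176,0,0.2,0,0,0.0176,0,0.2,0,0,0.0176,0,0.2]'

```text
clock: 9.77
eef_pos: [0.5677, 0.2512, 0.0816]
tool_rot: [0.001, -0.082, 0.997, 0.0]
wrist_force: [-0.2, -0.7, 0.1]
finger_gap: 0.433
grasp_force: 41.3
```

Emit:
jog_arm --commands '[0,0,0.001,0,0.2,0,0,0.001,0,0.55,0,0,0.001,0,0.55,0,0,0.001,0,0.55]'

```text
clock: 10.1
eef_pos: [0.5673, 0.2513, 0.0805]
tool_rot: [0.001, -0.083, 0.997, 0.0]
wrist_force: [0.1, 0.6, -1.1]
finger_gap: 0.55
grasp_force: 0.0
```

Emit:
jog_arm --commands '[0,0,-0.04,0,0.55,0,0,-0.09,0,0.55,0,0,-0.14,0,0.55,0,0,-0.15,0,0.65,0,0,-0.15,0,0.65]'

```text
clock: 10.52
eef_pos: [0.5691, 0.2522, 0.2045]
tool_rot: [0.004, -0.083, 0.997, 0.002]
wrist_force: [1.1, 0.3, -0.6]
finger_gap: 0.649
grasp_force: 0.0
```

```bash
python3 -c "
from h import *
print(st()[1],st()[0]['wrist_force']);show()
rel([.6133,-.2974,.185])
im,d=snap('top');im2,_=snap('side')
a=cv2.resize(im[120:275,112:248],None,fx=3.5,fy=3.5);b=cv2.resize(im2[120:230,205:365],None,fx=2,fy=2)
c=np.zeros((542,796,3),np.uint8);c[:a.shape[0],:a.shape[1]]=a;c[:b.shape[0],a.shape[1]:]=b
cv2.imwrite('pics/p2.png',c[...,::-1])
"
```

```text
[0.56913919 0.25224045 0.20448038] [ 1.12304226  0.32633505 -0.56613659]
[ 0.6189 -0.2997] [0.038 0.102] yaw -0.376 35 grip [ 0.6133 -0.2974]
cmd [ 0.0573 -0.6865  0.1263] turn 0.6890657582937151
   z to .028: 0.2173 j7 1.27
[ 0.4737 -0.1358] [0.039 0.1  ] yaw 2.922 35 grip [ 0.4796 -0.1371]
cmd [ 0.1891 -0.4612  0.126 ] turn 0.4902868700521121
   z to .028: 0.2173 j7 1.27
[ 0.4593 -0.328 ] [0.1  0.04] yaw -3.002 33 grip [ 0.4653 -0.3271]
cmd [ 0.2459 -0.6926  0.1256] turn 0.03318484841664839
   z to .028: 0.2173 j7 1.27
[ 0.4142 -0.2869] [0.051 0.039] yaw 0.026 0 grip [ 0.4082 -0.2871]
cmd [ 0.308  -0.6315  0.1254] turn 0.1775001393270107
   z to .028: 0.2173 j7 1.27
cmd [ 0.0569 -0.6863  0.02  ] turn None
```

View pics/p2.png

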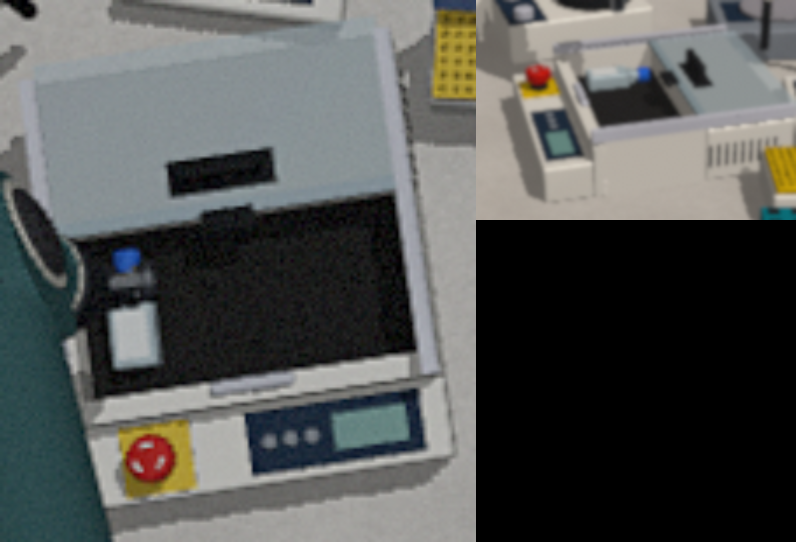

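The first flask lies flat in the left slot, cap to the rear. Next is flask 2.

Emit:
jog_arm --commands '[0.019,-0.229,0,0,0.65,0.019,-0.229,0,0,0.65,0.019,-0.229,0,0,0.65,0.019,-0.229,0,0,0.65,0.019,-0.229,0,0,0.65]'

```text
clock: 11.08
eef_pos: [0.5813, 0.0604, 0.1979]
tool_rot: [-0.002, -0.079, 0.997, -0.002]
wrist_force: [-0.3, -0.2, 0.1]
finger_gap: 0.651
grasp_force: 0.0
```

Emit:
jog_arm --commands '[0.019,-0.229,0,0,0.65,0.019,-0.229,0,0,0.65,0.019,-0.229,0,0,0.65,0.019,-0.229,0,0,0.65,0.019,-0.229,0,0,0.65]'

```text
clock: 11.5
eef_pos: [0.5956, -0.1228, 0.1979]
tool_rot: [-0.002, -0.079, 0.997, -0.002]
wrist_force: [-0.5, -0.8, 0.1]
finger_gap: 0.649
grasp_force: 0.0
```

Emit:
jog_arm --commands '[0.019,-0.229,0.06,0.689,0.65,0.019,-0.229,0.06,0.689,0.65,0.019,-0.229,0.06,0.689,0.65,0.019,-0.229,0.08,0.689,0.65,0.019,-0.229,0.1,0.689,0.65]'

```text
clock: 11.92
eef_pos: [0.6121, -0.3036, 0.1195]
tool_rot: [0.001, 0.191, 0.982, -0.002]
wrist_force: [0.4, -1.1, 0.1]
finger_gap: 0.649
grasp_force: 0.0
```

Emit:
jog_arm --commands '[0,0,0.02,0,0.65,0,0,0.02,0,0.65,0,0,0.02,0,0.65]'

```text
clock: 12.17
eef_pos: [0.6109, -0.2973, 0.101]
tool_rot: [-0.003, 0.187, 0.982, 0.001]
wrist_force: [-0.1, 0.0, 0.2]
finger_gap: 0.65
grasp_force: 0.0
```

```bash
python3 -c "
from h import *
print(st()[1]);rel([.6133,-.2974,.032],-.376+np.pi/2)"
```

```text
[ 0.6109086  -0.29726671  0.10102428]
cmd [-0.0033  0.0009  0.0863] turn 0.0005401671421177904
```

Emit:
jog_arm --commands '[-0.003,0.001,0.04,0,0.65,-0.003,0.001,0.08,0,0.65,-0.003,0.001,0.087,0,0.65,-0.003,0.001,0.087,0,0.65,-0.003,0.001,0.087,0,0.65]'

```text
clock: 12.58
eef_pos: [0.616, -0.2981, 0.0358]
tool_rot: [0.001, 0.186, 0.983, -0.0]
wrist_force: [0.1, -0.5, 0.0]
finger_gap: 0.654
grasp_force: 0.0
```

Emit:
jog_arm --commands '[0,0,0,0,0.2,0,0,0,0,0.2,0,0,0,0,0.2,0,0,0,0,0.2,0,0,0,0,0.2]'

```text
clock: 13.0
eef_pos: [0.6167, -0.2991, 0.0372]
tool_rot: [0.002, 0.187, 0.982, -0.0]
wrist_force: [0.2, 0.6, 7.7]
finger_gap: 0.432
grasp_force: 41.9
```

Emit:
jog_arm --commands '[0,0,-0.06,0,0.2,0,0,-0.12,0,0.2,0,0,-0.17,0,0.2,0,0,-0.19,0,0.2,0,0,-0.19,0,0.2]'

```text
clock: 13.42
eef_pos: [0.6184, -0.3007, 0.1952]
tool_rot: [0.007, 0.187, 0.982, -0.001]
wrist_force: [0.9, -1.3, -0.6]
finger_gap: 0.431
grasp_force: 41.1
```

```bash
python3 -c "
from h import *
print(st()[1],st()[0]['finger_gap']);slot(.032,.185)"
```

```text
[ 0.6184333  -0.30073305  0.1951705 ] 0.43140026529739145
slot [0.5766 0.1864]
cmd [0.2724 0.5471 0.0088] turn -0.6902425633539839
```

Emit:
jog_arm --commands '[0.09,0.182,0,0,0.2,0.09,0.182,0,0,0.2,0.09,0.182,0,0,0.2,0.09,0.182,0,0,0.2,0.09,0.182,0,0,0.2]'

```text
clock: 13.83
eef_pos: [0.6013, -0.1258, 0.1861]
tool_rot: [-0.001, 0.181, 0.983, 0.003]
wrist_force: [0.6, 0.9, -1.4]
finger_gap: 0.433
grasp_force: 41.0
```

Emit:
jog_arm --commands '[0.09,0.182,0,0,0.2,0.09,0.182,0,0,0.2,0.09,0.182,0,0,0.2,0.09,0.182,0,0,0.2,0.09,0.182,0,0,0.2]'

```text
clock: 14.25
eef_pos: [0.5868, 0.0356, 0.1863]
tool_rot: [-0.001, 0.181, 0.984, 0.003]
wrist_force: [-0.1, 0.7, -1.2]
finger_gap: 0.435
grasp_force: 41.0
```

Emit:
jog_arm --commands '[0.09,0.182,0,-0.69,0.2,0.09,0.182,0,-0.69,0.2,0.09,0.182,0,-0.69,0.2,0.09,0.182,0,-0.69,0.2,0.09,0.182,0,-0.69,0.2]'

```text
clock: 14.67
eef_pos: [0.5723, 0.1973, 0.1867]
tool_rot: [0.0, -0.092, 0.996, 0.003]
wrist_force: [-1.5, 1.8, -0.5]
finger_gap: 0.432
grasp_force: 41.0
```

Emit:
jog_arm --commands '[0,0,0,0,0.2,0,0,0.01,0,0.2,0,0,0.01,0,0.2]'

```text
clock: 14.92
eef_pos: [0.574, 0.1847, 0.1768]
tool_rot: [-0.001, -0.081, 0.997, -0.001]
wrist_force: [-1.2, -0.4, -1.5]
finger_gap: 0.431
grasp_force: 41.0
```

```bash
python3 -c "
from h import *
print(st()[1],st()[0]['finger_gap']);slot(.032,.082)"
```

```text
[0.57399954 0.18468455 0.17684549] 0.4312509822717127
slot [0.5766 0.1864]
cmd [-0.0038  0.0017  0.1185] turn -0.004477836024953932
```

Emit:
jog_arm --commands '[-0.0038,0.001,0.02,-0.004,0.2,-0.0038,0.001,0.06,-0.004,0.2,-0.0038,0.001,0.095,-0.004,0.2,-0.0038,0.001,0.1,-0.004,0.2,-0.0038,0.001,0.1,-0.004,0.2]'

```text
clock: 15.33
eef_pos: [0.577, 0.1867, 0.0986]
tool_rot: [-0.001, -0.083, 0.997, -0.0]
wrist_force: [-4.0, 0.3, 8.2]
finger_gap: 0.43
grasp_force: 48.5
```

Emit:
jog_arm --commands '[0,0,0.01,0,0.2,0,0,0.019,0,0.2,0,0,0.019,0,0.2,0,0,0.019,0,0.2,0,0,0.019,0,0.2]'

```text
clock: 15.75
eef_pos: [0.5833, 0.1896, 0.0896]
tool_rot: [0.007, -0.084, 0.996, 0.002]
wrist_force: [3.3, 4.0, 21.8]
finger_gap: 0.433
grasp_force: 61.9
```

Emit:
jog_arm --commands '[0,0,0,0,0.2,0,0,0,0,0.55,0,0,0,0,0.55,0,0,0,0,0.55]'

```text
clock: 16.08
eef_pos: [0.5772, 0.1865, 0.0828]
tool_rot: [-0.0, -0.083, 0.997, -0.001]
wrist_force: [-0.1, 0.1, -0.4]
finger_gap: 0.55
grasp_force: 0.0
```

Emit:
jog_arm --commands '[0,0,-0.04,0,0.55,0,0,-0.09,0,0.55,0,0,-0.14,0,0.55,0,0,-0.15,0,0.65,0,0,-0.15,0,0.65]'

```text
clock: 16.5
eef_pos: [0.5791, 0.1879, 0.2062]
tool_rot: [0.003, -0.084, 0.996, 0.001]
wrist_force: [-0.3, -1.3, -0.0]
finger_gap: 0.651
grasp_force: 0.0
```

```bash
python3 -c "
from h import *
print(st()[1],st()[0]['wrist_force']);show()
im,d=snap('top');im2,_=snap('side')
a=cv2.resize(im[120:275,112:248],None,fx=3.5,fy=3.5);b=cv2.resize(im2[120:230,205:365],None,fx=2,fy=2)
c=np.zeros((542,796,3),np.uint8);c[:a.shape[0],:a.shape[1]]=a;c[:b.shape[0],a.shape[1]:]=b
cv2.imwrite('pics/p3.png',c[...,::-1])
"
```

```text
[0.57909025 0.18794477 0.20622468] [-0.34630025 -1.30563665 -0.02610753]
[ 0.4736 -0.1364] [0.039 0.1  ] yaw 2.967 35 grip [ 0.4795 -0.1374]
cmd [ 0.189  -0.3801  0.1294] turn 0.43532199200519633
   z to .028: 0.2198 j7 1.39
[ 0.4597 -0.3295] [0.1   0.041] yaw -2.952 33 grip [ 0.4655 -0.3284]
cmd [ 0.2461 -0.6125  0.1293] turn -0.028023447050951392
   z to .028: 0.2198 j7 1.39
[ 0.4142 -0.2869] [0.051 0.039] yaw 0.026 0 grip [ 0.4082 -0.2871]
cmd [ 0.3081 -0.5497  0.1292] turn 0.18057437883905564
   z to .028: 0.2198 j7 1.39
```

View pics/p3.png

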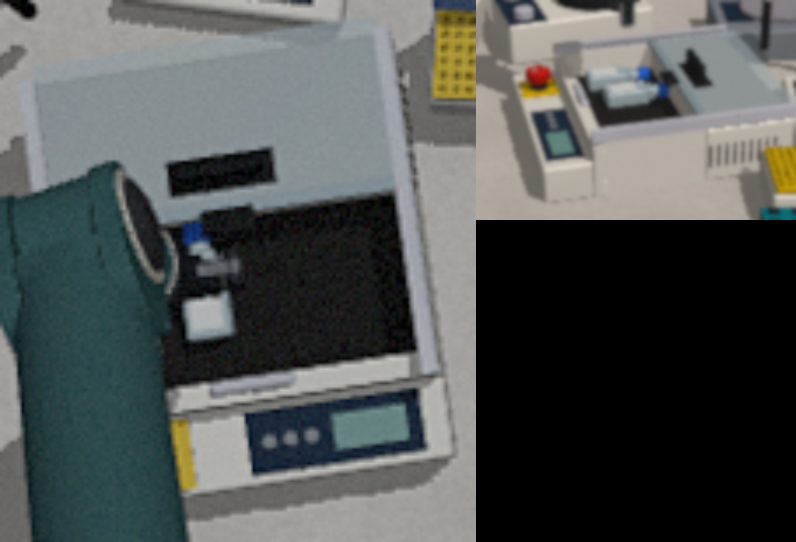

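Flask 2's cap seems to be resting on the lid tab, so the flask is skewed and not flat. I'll move aside to look before mending it.

Emit:
jog_arm --commands '[0.1,-0.19,0,0,0.65,0.1,-0.19,0,0,0.65,0.1,-0.19,0,0,0.65,0.1,-0.19,0,0,0.65,0.1,-0.19,0,0,0.65]'

```text
clock: 17.07
eef_pos: [0.5203, 0.0166, 0.2008]
tool_rot: [-0.003, -0.079, 0.997, -0.002]
wrist_force: [-0.1, -0.8, 0.4]
finger_gap: 0.649
grasp_force: 0.0
```

```bash
python3 -c "
from h import *
print(st()[1])
im,d=snap('top');im2,_=snap('side')
a=cv2.resize(im[165:245,125:205],None,fx=5,fy=5,interpolation=cv2.INTER_CUBIC);b=cv2.resize(im2[130:200,250:350],None,fx=3.9,fy=3.9,interpolation=cv2.INTER_CUBIC)
c=np.zeros((400,790,3),np.uint8);c[:a.shape[0],:a.shape[1]]=a;c[:b.shape[0],a.shape[1]:]=b
cv2.imwrite('pics/p4.png',c[...,::-1])
"
```

```text
[0.52027186 0.01655918 0.20082164]
```

View pics/p4.png

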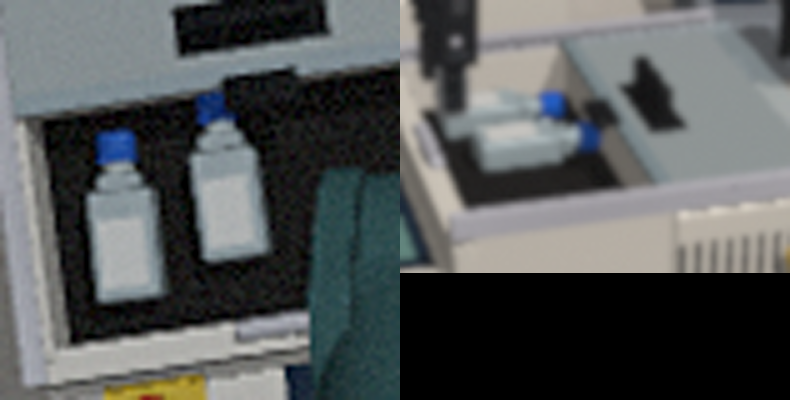

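```bash
python3 -c "
from h import *
im,d=snap('top');P=cloud('top',d)
hsv=cv2.cvtColor(im,cv2.COLOR_RGB2HSV)
def z(cx,cy,r=2):
    u=int(125+cx/5);v=int(165+cy/5);q=P[v-r:v+r+1,u-r:u+r+1].reshape(-1,3);return np.median(q,0).round(4)
for n,c in dict(f1b=(130,250),f1n=(125,200),f1c=(117,148),f2b=(235,225),f2n=(225,165),f2c=(210,108)).items(): print(n,z(*c,2 if n[2]=='b' else 1))
def rr(cx,cy,zz): return ray('top',125+cx/5-.4,165+cy/5-.4,zz)
bl=(hsv[...,0]>100)&(hsv[...,0]<125)&(hsv[...,1]>150);bl[:180]=0;bl[205:]=0;bl[:,:140]=0;bl[:,180:]=0
n,l,s,c=cv2.connectedComponentsWithStats(bl.astype(np.uint8));print(s,c)
for i in range(1,n):
  if s[i,4]>8: print('cap',ray('top',*c[i],.062),np.median(P[l==i],0))
for p in [(128,300),(117,130),(235,260),(208,93)]:
  w=rr(*p,.062)[:2];q=w-bedp(0,0);print(p,w,'bed',(q@EX).round(4),(q@EY).round(4))
"
```

```text
f1b [0.55   0.2429 0.0701]
f1n [0.5795 0.2473 0.0683]
f1c [0.6121 0.2549 0.0657]
f2b [0.5664 0.1811 0.0707]
f2n [0.6017 0.1894 0.0677]
f2c [0.6371 0.1994 0.0693]
[[     0      0    560    420 235089]
 [   170    181      1      1      1]
 [   176    183      1      1      1]
 [   164    184      9      7     40]
 [   153    187      1      1      1]
 [   157    186      2      2      2]
 [   179    186      1      1      1]
 [   141    189      1      1      1]
 [   143    188      1      1      1]
 [   148    188      1      1      1]
 [   144    190      9      8     57]
 [   162    190      1      1      1]
 [   175    190      1      1      1]
 [   175    193      1      1      1]
 [   162    201      1      1      1]
 [   140    203      1      1      1]] [[279.55816733 209.50896044]
 [170.         181.        ]
 [176.         183.        ]
 [167.175      186.65      ]
 [153.         187.        ]
 [157.5        186.5       ]
 [179.         186.        ]
 [141.         189.        ]
 [143.         188.        ]
 [148.         188.        ]
 [147.78947368 193.50877193]
 [162.         190.        ]
 [175.         190.        ]
 [175.         193.        ]
 [162.         201.        ]
 [140.         203.        ]]
cap [0.63598278 0.20018956 0.062     ] [0.63455279 0.19972023 0.06761045]
cap [0.61408283 0.25696908 0.062     ] [0.61465393 0.25742866 0.06502173]
(128, 300) [0.52198258 0.24583848] bed -0.0501 0.0997
(117, 130) [0.62277411 0.25671887] bed 0.0511 0.0938
(235, 260) [0.54724514 0.18347692] bed -0.0354 0.034
(208, 93) [0.64622022 0.20350855] bed 0.0655 0.0374
```

Depths show both flasks flat, tops at about 0.069 m. Flask 2 is just a bit further back, so nothing needs mending. Next is flask 3.

```bash
python3 -c "
from h import *
print(st()[1]);rel([.4795,-.1373,.11],2.945+np.pi/2)"
```

```text
[0.52319756 0.02449911 0.20172089]
cmd [ 0.0873 -0.1904  0.1148] turn 0.46332056498201646
```

Emit:
jog_arm --commands '[0.0873,-0.19,0,0.463,0.65,0.0873,-0.19,0.02,0.463,0.65,0.0873,-0.19,0.06,0.463,0.65,0.0873,-0.19,0.1,0.463,0.65,0.0873,-0.19,0.115,0.463,0.65]'

```text
clock: 17.63
eef_pos: [0.4819, -0.1377, 0.1108]
tool_rot: [0.002, 0.097, 0.995, -0.0]
wrist_force: [2.0, 0.6, -1.1]
finger_gap: 0.65
grasp_force: 0.0
```

Emit:
jog_arm --commands '[0,0,0.01,0,0.65,0,0,0.01,0,0.65,0,0,0.01,0,0.65]'

```text
clock: 17.88
eef_pos: [0.4814, -0.1346, 0.1024]
tool_rot: [-0.001, 0.096, 0.995, 0.0]
wrist_force: [-0.4, 0.6, 1.1]
finger_gap: 0.648
grasp_force: 0.0
```

```bash
python3 -c "
from h import *
print(st()[1]);show();rel([.4795,-.1373,.032],2.945+np.pi/2)"
```

```text
[ 0.48140757 -0.13461282  0.1024446 ]
[ 0.4594 -0.3287] [0.1   0.039] yaw -3.0 32 grip [ 0.4654 -0.3279]
cmd [-0.0253 -0.2412  0.0041] turn -0.42300148299419915
   z to .028: 0.0943 j7 1.71
[ 0.4142 -0.287 ] [0.051 0.039] yaw 0.018 0 grip [ 0.4082 -0.2871]
cmd [ 0.0546 -0.2047  0.0041] turn -0.2666895737306504
   z to .028: 0.0943 j7 1.71
cmd [ 0.0027 -0.004   0.0893] turn 0.006979991694804413
```

Emit:
jog_arm --commands '[0.0027,-0.004,0.04,0.007,0.65,0.0027,-0.004,0.08,0.007,0.65,0.0027,-0.004,0.089,0.007,0.65,0.0027,-0.004,0.089,0.007,0.65,0.0027,-0.004,0.089,0.007,0.65]'

```text
clock: 18.35
eef_pos: [0.4792, -0.1386, 0.0331]
tool_rot: [0.001, 0.099, 0.995, 0.0]
wrist_force: [0.5, -0.4, -0.0]
finger_gap: 0.65
grasp_force: 0.0
```

Emit:
jog_arm --commands '[0,0,0,0,0.2,0,0,0,0,0.2,0,0,0,0,0.2,0,0,0,0,0.2,0,0,0,0,0.2]'

```text
clock: 18.77
eef_pos: [0.4797, -0.1392, 0.034]
tool_rot: [0.002, 0.1, 0.995, 0.0]
wrist_force: [-0.2, 1.0, 7.8]
finger_gap: 0.436
grasp_force: 40.8
```

Emit:
jog_arm --commands '[0,0,-0.06,0,0.2,0,0,-0.12,0,0.2,0,0,-0.17,0,0.2,0,0,-0.19,0,0.2,0,0,-0.19,0,0.2]'

```text
clock: 19.18
eef_pos: [0.4817, -0.1403, 0.1909]
tool_rot: [0.007, 0.1, 0.995, -0.0]
wrist_force: [0.6, -1.2, -0.6]
finger_gap: 0.435
grasp_force: 40.8
```

```bash
python3 -c "
from h import *
print(st()[1],st()[0]['finger_gap']);slot(-.032,.185)"
```

```text
[ 0.48173496 -0.14031951  0.19085692] 0.43455972953921196
slot [0.5872 0.1232]
cmd [-0.0636  0.3491  0.0084] turn -0.4662855252474502
```

Emit:
jog_arm --commands '[-0.032,0.1745,0,0,0.2,-0.032,0.1745,0,0,0.2,-0.032,0.1745,0,0,0.2,-0.032,0.1745,0,0,0.2,-0.032,0.1745,0,0,0.2]'

```text
clock: 19.6
eef_pos: [0.5321, -0.0018, 0.1842]
tool_rot: [0.001, 0.096, 0.995, 0.001]
wrist_force: [0.0, 0.8, -0.3]
finger_gap: 0.432
grasp_force: 40.7
```

Emit:
jog_arm --commands '[-0.032,0.1745,0,-0.466,0.2,-0.032,0.1745,0,-0.466,0.2,-0.032,0.1745,0,-0.466,0.2,-0.032,0.1745,0,-0.466,0.2,-0.032,0.1745,0,-0.466,0.2]'

```text
clock: 20.02
eef_pos: [0.5841, 0.1291, 0.1839]
tool_rot: [0.001, -0.086, 0.996, 0.001]
wrist_force: [0.8, -0.3, -0.6]
finger_gap: 0.435
grasp_force: 40.7
```

Emit:
jog_arm --commands '[0,0,0,0,0.2,0,0,0.01,0,0.2,0,0,0.01,0,0.2]'

```text
clock: 20.27
eef_pos: [0.5825, 0.1214, 0.1745]
tool_rot: [-0.001, -0.081, 0.997, -0.001]
wrist_force: [0.3, -0.6, -0.3]
finger_gap: 0.427
grasp_force: 40.7
```

```bash
python3 -c "
from h import *
print(st()[1],st()[0]['finger_gap']);slot(-.032,.079)"
```

```text
[0.58247856 0.12143863 0.17448249] 0.42681118237369997
slot [0.5872 0.1232]
cmd [-0.0065  0.0014  0.1193] turn -0.004328141736524079
```

Emit:
jog_arm --commands '[-0.005,0.001,0.02,-0.004,0.2,-0.005,0.001,0.06,-0.004,0.2,-0.005,0.001,0.095,-0.004,0.2,-0.005,0.001,0.1,-0.004,0.2,-0.005,0.001,0.1,-0.004,0.2]'

```text
clock: 20.68
eef_pos: [0.5858, 0.1237, 0.0941]
tool_rot: [-0.002, -0.083, 0.997, -0.001]
wrist_force: [-0.1, 0.3, -0.4]
finger_gap: 0.437
grasp_force: 40.7
```

Emit:
jog_arm --commands '[0,0,0.01,0,0.2,0,0,0.018,0,0.2,0,0,0.018,0,0.2,0,0,0.018,0,0.2]'

```text
clock: 21.02
eef_pos: [0.5877, 0.1256, 0.0821]
tool_rot: [0.0, -0.084, 0.996, 0.0]
wrist_force: [0.4, 0.4, 0.2]
finger_gap: 0.432
grasp_force: 40.7
```

Emit:
jog_arm --commands '[0,0,0.001,0,0.2,0,0,0.001,0,0.2,0,0,0.001,0,0.55,0,0,0.001,0,0.55,0,0,0.001,0,0.55]'

```text
clock: 21.43
eef_pos: [0.5876, 0.1257, 0.081]
tool_rot: [0.0, -0.084, 0.996, 0.0]
wrist_force: [0.3, -0.1, -0.1]
finger_gap: 0.553
grasp_force: 0.0
```

Emit:
jog_arm --commands '[0,0,-0.04,0,0.55,0,0,-0.09,0,0.55,0,0,-0.14,0,0.55,0,0,-0.15,0,0.65,0,0,-0.15,0,0.65]'

```text
clock: 21.85
eef_pos: [0.5897, 0.1262, 0.2049]
tool_rot: [0.004, -0.084, 0.996, 0.001]
wrist_force: [0.0, -0.2, -1.5]
finger_gap: 0.654
grasp_force: 0.0
```

```bash
python3 -c "
from h import *
print(st()[1],st()[0]['wrist_force']);show()"
```

```text
[0.58968667 0.12615117 0.2049491 ] [ 0.02942581 -0.16380155 -1.50082511]
[ 0.4595 -0.3294] [0.1   0.038] yaw -2.985 32 grip [ 0.4654 -0.3284]
cmd [ 0.2474 -0.5339  0.1269] turn 0.015764631189658
   z to .028: 0.218 j7 1.5
[ 0.4142 -0.287 ] [0.051 0.039] yaw 0.018 0 grip [ 0.4082 -0.2871]
cmd [ 0.3093 -0.4709  0.1267] turn 0.19213483365097658
   z to .028: 0.218 j7 1.5
```

Emit:
jog_arm --commands '[0.0815,-0.178,0,0,0.65,0.0815,-0.178,0,0,0.65,0.0815,-0.178,0,0,0.65,0.0815,-0.178,0,0,0.65,0.0815,-0.178,0,0,0.65]'

```text
clock: 22.32
eef_pos: [0.544, -0.034, 0.1989]
tool_rot: [-0.002, -0.079, 0.997, -0.002]
wrist_force: [-0.5, -0.9, 0.1]
finger_gap: 0.651
grasp_force: 0.0
```

Emit:
jog_arm --commands '[0.0815,-0.178,0,0,0.6,0.0815,-0.178,0,0,0.6,0.0815,-0.178,0,0,0.6,0.0815,-0.178,0,0,0.6,0.0815,-0.178,0,0,0.6]'

```text
clock: 22.73
eef_pos: [0.5034, -0.1845, 0.1992]
tool_rot: [-0.002, -0.079, 0.997, -0.001]
wrist_force: [-0.9, 0.3, 0.1]
finger_gap: 0.602
grasp_force: 0.0
```

Emit:
jog_arm --commands '[0.0815,-0.178,0.04,0,0.6,0.0815,-0.178,0.06,0,0.6,0.0815,-0.178,0.08,0,0.6,0.0815,-0.178,0.1,0,0.6,0.0815,-0.178,0.1,0,0.6]'

```text
clock: 23.15
eef_pos: [0.4619, -0.3319, 0.116]
tool_rot: [-0.003, -0.081, 0.997, 0.001]
wrist_force: [-0.3, 0.2, -0.4]
finger_gap: 0.598
grasp_force: 0.0
```

Emit:
jog_arm --commands '[0,0,0.01,0,0.6,0,0,0.01,0,0.6,0,0,0.01,0,0.6]'

```text
clock: 23.4
eef_pos: [0.4674, -0.3261, 0.1121]
tool_rot: [-0.0, -0.086, 0.996, 0.001]
wrist_force: [0.2, 0.7, 0.5]
finger_gap: 0.598
grasp_force: 0.0
```

```bash
python3 -c "
from h import *
print(st()[1]);rel([.467,-.328,.033],-2.99+np.pi/2)"
```

```text
[ 0.46739686 -0.3260683   0.11214189]
cmd [ 0.0009 -0.0025  0.0989] turn 0.025744205092392905
```

Emit:
jog_arm --commands '[0,-0.0025,0.04,0.01,0.58,0,-0.0025,0.08,0.01,0.58,0,-0.0025,0.099,0.01,0.58,0,-0.0025,0.099,0.01,0.58,0,-0.0025,0.099,0.01,0.58]'

```text
clock: 23.82
eef_pos: [0.4681, -0.3288, 0.034]
tool_rot: [0.0, -0.082, 0.997, 0.0]
wrist_force: [0.3, 0.3, -0.3]
finger_gap: 0.582
grasp_force: 0.0
```

Emit:
jog_arm --commands '[0,0,0,0,0.2,0,0,0,0,0.2,0,0,0,0,0.2,0,0,0,0,0.2,0,0,0,0,0.2]'

```text
clock: 24.23
eef_pos: [0.4686, -0.3306, 0.0355]
tool_rot: [0.002, -0.081, 0.997, -0.001]
wrist_force: [0.7, 2.1, 7.9]
finger_gap: 0.434
grasp_force: 42.1
```

Emit:
jog_arm --commands '[0,0,-0.06,0,0.2,0,0,-0.12,0,0.2,0,0,-0.17,0,0.2,0,0,-0.19,0,0.2,0,0,-0.19,0,0.2]'

```text
clock: 24.65
eef_pos: [0.47, -0.3328, 0.1927]
tool_rot: [0.005, -0.08, 0.997, -0.004]
wrist_force: [0.9, 0.0, -0.9]
finger_gap: 0.431
grasp_force: 41.2
```

```bash
python3 -c "
from h import *
print(st()[1],st()[0]['finger_gap']);slot(-.096,.185)"
```

```text
[ 0.46995984 -0.33275731  0.19272533] 0.43113206267600823
slot [0.5978 0.0601]
cmd [-0.2363  0.4592  0.0083] turn -0.006402009199335781
```

Emit:
jog_arm --commands '[-0.0785,0.153,0,0,0.2,-0.0785,0.153,0,0,0.2,-0.0785,0.153,0,0,0.2,-0.0785,0.153,0,0,0.2,-0.0785,0.153,0,0,0.2]'

```text
clock: 25.07
eef_pos: [0.5105, -0.1942, 0.1852]
tool_rot: [0.0, -0.085, 0.996, 0.001]
wrist_force: [0.9, 0.6, -1.6]
finger_gap: 0.427
grasp_force: 41.1
```

Emit:
jog_arm --commands '[-0.0785,0.153,0,0,0.2,-0.0785,0.153,0,0,0.2,-0.0785,0.153,0,0,0.2,-0.0785,0.153,0,0,0.2,-0.0785,0.153,0,0,0.2]'

```text
clock: 25.48
eef_pos: [0.5524, -0.0646, 0.1852]
tool_rot: [0.0, -0.084, 0.996, 0.001]
wrist_force: [0.5, -0.2, -1.7]
finger_gap: 0.432
grasp_force: 41.1
```

Emit:
jog_arm --commands '[-0.0785,0.153,0,0,0.2,-0.0785,0.153,0,0,0.2,-0.0785,0.153,0,0,0.2,-0.0785,0.153,0,0,0.2,-0.0785,0.153,0,0,0.2]'

```text
clock: 25.9
eef_pos: [0.5944, 0.0656, 0.1851]
tool_rot: [0.0, -0.083, 0.997, 0.001]
wrist_force: [-0.1, 0.6, -1.0]
finger_gap: 0.432
grasp_force: 41.1
```

Emit:
jog_arm --commands '[0,0,0.01,0,0.2,0,0,0.01,0,0.2]'

```text
clock: 26.07
eef_pos: [0.5927, 0.059, 0.1757]
tool_rot: [-0.001, -0.079, 0.997, -0.001]
wrist_force: [-0.8, -0.4, -2.0]
finger_gap: 0.432
grasp_force: 41.1
```

```bash
python3 -c "
from h import *
print(st()[1],st()[0]['finger_gap']);slot(-.096,.080)"
```

```text
[0.59269463 0.05898725 0.17574223] 0.43245203952096034
slot [0.5978 0.0601]
cmd [-0.0069  0.0006  0.1197] turn -0.01010822345529271
```

Emit:
jog_arm --commands '[-0.012,0.0006,0.02,-0.01,0.2,-0.012,0.0006,0.06,-0.01,0.2,-0.012,0.0006,0.095,-0.01,0.2,-0.012,0.0006,0.1,-0.01,0.2,-0.012,0.0006,0.1,-0.01,0.2]'

```text
clock: 26.48
eef_pos: [0.6015, 0.0616, 0.0955]
tool_rot: [-0.003, -0.083, 0.997, -0.001]
wrist_force: [0.2, 0.3, -0.2]
finger_gap: 0.433
grasp_force: 41.1
```

Emit:
jog_arm --commands '[0,0,0.01,0,0.2,0,0,0.018,0,0.2,0,0,0.018,0,0.2,0,0,0.018,0,0.2,0,0,0.018,0,0.2]'

```text
clock: 26.9
eef_pos: [0.6037, 0.0644, 0.0839]
tool_rot: [0.001, -0.085, 0.996, 0.0]
wrist_force: [0.2, 1.0, -1.5]
finger_gap: 0.432
grasp_force: 41.1
```

Emit:
jog_arm --commands '[0,-0.002,0.003,0,0.2,0,-0.002,0.003,0,0.2,0,-0.002,0.003,0,0.55,0,-0.002,0.003,0,0.55,0,-0.002,0.003,0,0.55]'

```text
clock: 27.32
eef_pos: [0.6037, 0.0628, 0.0809]
tool_rot: [0.0, -0.085, 0.996, 0.0]
wrist_force: [-0.4, 0.3, 0.2]
finger_gap: 0.551
grasp_force: 0.0
```

Emit:
jog_arm --commands '[0,0,-0.04,0,0.55,0,0,-0.09,0,0.55,0,0,-0.14,0,0.55,0,0,-0.2,0,0.2,0,0,-0.2,0,0]'

```text
clock: 27.73
eef_pos: [0.6073, 0.0631, 0.2489]
tool_rot: [0.007, -0.084, 0.996, 0.001]
wrist_force: [0.8, 1.6, -0.3]
finger_gap: 0.277
grasp_force: 0.0
```

Emit:
jog_arm --commands '[-0.15,-0.1,0,0,0,-0.15,-0.1,0,0,0,-0.15,-0.1,0,0,0,-0.15,-0.1,0,0,0,-0.15,-0.1,0,0,0]'

```text
clock: 28.15
eef_pos: [0.7382, 0.0002, 0.2395]
tool_rot: [0.001, -0.083, 0.997, -0.001]
wrist_force: [-1.4, 0.1, -0.5]
finger_gap: 0.002
grasp_force: 0.0
```

```bash
python3 -c "
from h import *
print(st()[1],st()[0]['wrist_force'])
im,d=snap('top');im2,_=snap('side')
a=cv2.resize(im[120:275,112:248],None,fx=3.5,fy=3.5);b=cv2.resize(im2[120:230,205:365],None,fx=2,fy=2)
c=np.zeros((542,796,3),np.uint8);c[:a.shape[0],:a.shape[1]]=a;c[:b.shape[0],a.shape[1]:]=b
cv2.imwrite('pics/p5.png',c[...,::-1]);cv2.imwrite('pics/full.png',im[...,::-1])
"
```

```text
[7.38179593e-01 1.95921874e-04 2.39524013e-01] [-1.43705429  0.08823289 -0.46141968]
```

View pics/p5.png

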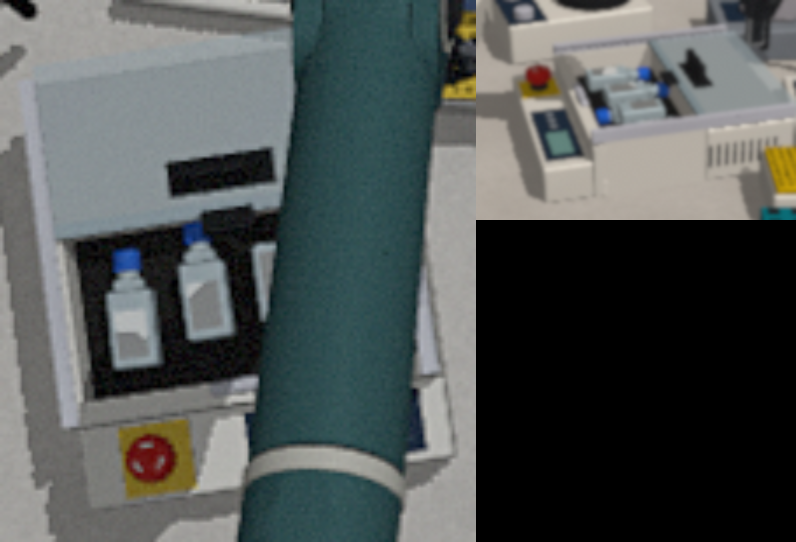

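```bash
python3 -c "
from h import *
rel([.722,.1765,.16],.166+np.pi/2)"
```

```text
cmd [-0.02    0.2159  0.0995] turn 0.002830736560727903
```

Emit:
jog_arm --commands '[-0.02,0.216,0,0,0,-0.02,0.216,0,0,0,-0.02,0.216,0,0,0,-0.02,0.216,0,0,0,-0.02,0.216,0.05,0,0]'

```text
clock: 28.67
eef_pos: [0.7232, 0.1917, 0.2099]
tool_rot: [0.007, -0.091, 0.996, 0.006]
wrist_force: [1.7, 2.1, 1.0]
finger_gap: -0.003
grasp_force: 0.0
```

Emit:
jog_arm --commands '[0,0,0.05,0,0,0,0,0.05,0,0,0,0,0.05,0,0]'

```text
clock: 28.92
eef_pos: [0.7196, 0.1772, 0.1587]
tool_rot: [-0.003, -0.085, 0.996, -0.001]
wrist_force: [0.5, 0.4, 1.6]
finger_gap: 0.001
grasp_force: 0.0
```

```bash
python3 -c "
from h import *
print(st()[1]);rel([.722,.1765,.1235],.166+np.pi/2)
im,d=snap('top');P=cloud('top',d)
a=cv2.resize(im[165:255,120:245],None,fx=5,fy=5,interpolation=cv2.INTER_CUBIC)
cv2.imwrite('pics/p6.png',a[...,::-1])
"
```

```text
[0.71957218 0.17716002 0.15867949]
cmd [-0.0031 -0.0013  0.044 ] turn 0.0052319181685744655
```

View pics/p6.png

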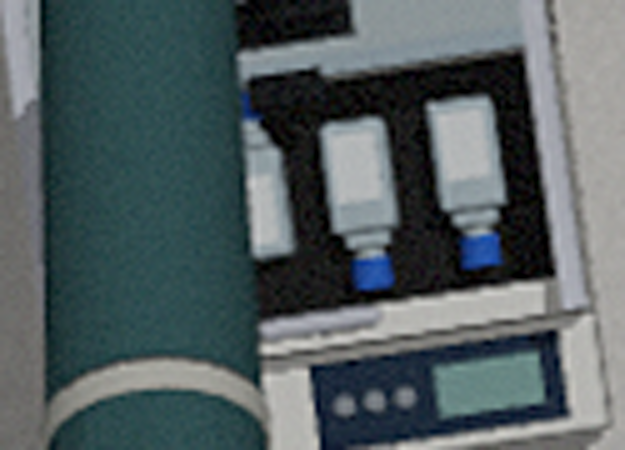

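All four flasks lie flat side by side. Now I'll shut the lid by pulling the handle forward from behind.

Emit:
jog_arm --commands '[-0.003,-0.0013,0.02,0,0,-0.003,-0.0013,0.0435,0,0,-0.003,-0.0013,0.0435,0,0,-0.003,-0.0013,0.0435,0,0,-0.003,-0.0013,0.0435,0,0]'

```text
clock: 29.38
eef_pos: [0.7257, 0.1762, 0.1281]
tool_rot: [0.001, -0.084, 0.996, 0.0]
wrist_force: [0.8, 0.4, 0.6]
finger_gap: -0.0
grasp_force: 0.0
```

Emit:
jog_arm --commands '[0.01,0,0,0,0,0.02,0,0,0,0,0.03,0,0,0,0,0.05,0,0,0,0,0.07,0,0,0,0]'

```text
clock: 29.8
eef_pos: [0.6696, 0.1669, 0.127]
tool_rot: [0.002, -0.084, 0.996, 0.0]
wrist_force: [3.0, 0.0, 0.5]
finger_gap: 0.004
grasp_force: 1.5
```

Emit:
jog_arm --commands '[0.02,0,0,0,0,0.04,0,0,0,0,0.06,0,0,0,0,0.07,0,0,0,0,0.07,0,0,0,0]'

```text
clock: 30.22
eef_pos: [0.6123, 0.1574, 0.1266]
tool_rot: [-0.0, -0.085, 0.996, 0.0]
wrist_force: [-0.9, 0.5, 0.6]
finger_gap: 0.003
grasp_force: 0.0
```

```bash
python3 -c "
from h import *
e=st()[1];q=e[:2]-bedp(0,0);print(e,'bed',q@EX,q@EY)"
```

```text
[0.61232874 0.1573815  0.12655354] bed 0.024433289662877042 -0.00247959158943329
```

Emit:
jog_arm --commands '[0.012,0,0.002,0,0,0.024,0,0.002,0,0,0.036,0,0.002,0,0,0.036,0,0.002,0,0]'

```text
clock: 30.55
eef_pos: [0.5838, 0.1526, 0.1242]
tool_rot: [-0.001, -0.085, 0.996, -0.0]
wrist_force: [0.4, -0.1, 0.1]
finger_gap: 0.002
grasp_force: 0.0
```

Emit:
jog_arm --commands '[0.005,0,0,0,0,0.01,0,0,0,0,0.01,0,0,0,0]'

```text
clock: 30.8
eef_pos: [0.5794, 0.1518, 0.1244]
tool_rot: [0.002, -0.084, 0.996, 0.0]
wrist_force: [7.2, 1.4, -3.7]
finger_gap: -0.0
grasp_force: 3.2
```

Emit:
jog_arm --commands '[0.003,0,0,0,0,0.006,0,0,0,0,0.006,0,0,0,0]'

```text
clock: 31.05
eef_pos: [0.5778, 0.1516, 0.1247]
tool_rot: [0.006, -0.084, 0.996, 0.001]
wrist_force: [14.6, 4.1, -10.5]
finger_gap: 0.001
grasp_force: 7.3
```

Emit:
jog_arm --commands '[0.003,0,0,0,0,0.005,0,0,0,0,0.005,0,0,0,0]'

```text
clock: 31.3
eef_pos: [0.5716, 0.1505, 0.1246]
tool_rot: [0.003, -0.084, 0.996, 0.0]
wrist_force: [7.6, 1.3, -4.0]
finger_gap: 0.001
grasp_force: 3.7
```

```bash
python3 -c "
from h import *
e=st()[1];q=e[:2]-bedp(0,0);print(e,'bed',q@EX,q@EY)"
```

```text
[0.57155764 0.15048003 0.12464527] bed -0.016917744545711932 -0.0025492213703331044
```

Emit:
jog_arm --commands '[0.003,0,0,0,0,0.005,0,0,0,0,0.005,0,0,0,0]'

```text
clock: 31.55
eef_pos: [0.5651, 0.1493, 0.1243]
tool_rot: [-0.0, -0.085, 0.996, -0.0]
wrist_force: [1.8, -0.3, 0.8]
finger_gap: 0.001
grasp_force: 0.8
```

Emit:
jog_arm --commands '[0.003,0,0,0,0,0.004,0,0,0,0,0.004,0,0,0,0]'

```text
clock: 31.8
eef_pos: [0.564, 0.1491, 0.1244]
tool_rot: [0.003, -0.084, 0.996, 0.0]
wrist_force: [7.9, 0.8, -5.3]
finger_gap: -0.001
grasp_force: 4.2
```

Emit:
jog_arm --commands '[0.003,0,0,0,0,0.003,0,0,0,0,0.003,0,0,0,0]'

```text
clock: 32.05
eef_pos: [0.5639, 0.1491, 0.1246]
tool_rot: [0.005, -0.084, 0.996, 0.001]
wrist_force: [14.7, 2.5, -10.5]
finger_gap: -0.002
grasp_force: 7.4
```

Emit:
jog_arm --commands '[0.003,0,0,0,0,0.004,0,0,0,0,0.004,0,0,0,0]'

```text
clock: 32.3
eef_pos: [0.5637, 0.1491, 0.125]
tool_rot: [0.009, -0.084, 0.996, 0.001]
wrist_force: [22.5, 4.7, -17.3]
finger_gap: -0.005
grasp_force: 11.5
```

Emit:
jog_arm --commands '[-0.02,0,0,0,0,-0.03,0,-0.02,0,0,-0.04,0,-0.06,0,0,-0.04,0,-0.09,0,0,-0.04,0,-0.09,0,0]'

```text
clock: 32.72
eef_pos: [0.5902, 0.1537, 0.2008]
tool_rot: [0.003, -0.084, 0.996, 0.001]
wrist_force: [0.9, -0.3, 0.0]
finger_gap: -0.001
grasp_force: 0.0
```

```bash
python3 -c "
from h import *
print(st()[1]);rel([.448,.2235,.185],.166+np.pi/2);print(st()[0]['joint_pos'])"
```

```text
[0.5901944  0.15373592 0.20080511]
cmd [0.1607 0.1158 0.0189] turn 0.0038142345110587584
[-0.38201651  0.45553041  0.09471165  1.76446358 -0.05269397  0.91764676
  1.4746553 ]
```

Emit:
jog_arm --commands '[0.16,0.116,0,0,0.6,0.16,0.116,0,0,0.6,0.16,0.116,0,-0.55,0.6,0.16,0.116,0,-0.55,0.6,0.16,0.116,0.02,-0.55,0.6]'

```text
clock: 33.13
eef_pos: [0.4403, 0.2271, 0.1816]
tool_rot: [-0.001, -0.276, 0.961, 0.001]
wrist_force: [1.1, 0.7, -0.6]
finger_gap: 0.598
grasp_force: 0.0
```

Emit:
jog_arm --commands '[0,0,0.01,0,0.6,0,0,0.04,-0.15,0.6,0,0,0.04,-0.15,0.6,0,0,0.04,-0.15,0.6]'

```text
clock: 33.47
eef_pos: [0.4458, 0.2216, 0.147]
tool_rot: [-0.002, -0.322, 0.947, -0.001]
wrist_force: [-0.6, 0.2, 0.9]
finger_gap: 0.604
grasp_force: 0.0
```

```bash
python3 -c "
from h import *
print(st()[1]);rel([.448,.2238,.099],.166+np.pi/2+np.radians(24.75));print(st()[0]['joint_pos'])
im,d=snap('top');im2,_=snap('side')
a=cv2.resize(im[120:275,112:248],None,fx=3.4,fy=3.4);b=cv2.resize(im2[120:230,205:365],None,fx=2,fy=2)
c=np.zeros((542,796,3),np.uint8);c[:a.shape[0],:a.shape[1]]=a;c[:b.shape[0],a.shape[1]:a.shape[1]+b.shape[1]]=b
cv2.imwrite('pics/p7.png',c[...,::-1])
"
```

```text
[0.4457538  0.22161359 0.14703197]
cmd [-0.0041  0.0004  0.06  ] turn 0.07301824677635094
[-0.49110593  0.37059941 -0.04487182  2.05400212  0.02493835  0.72178664
  1.67438705]
```

View pics/p7.png

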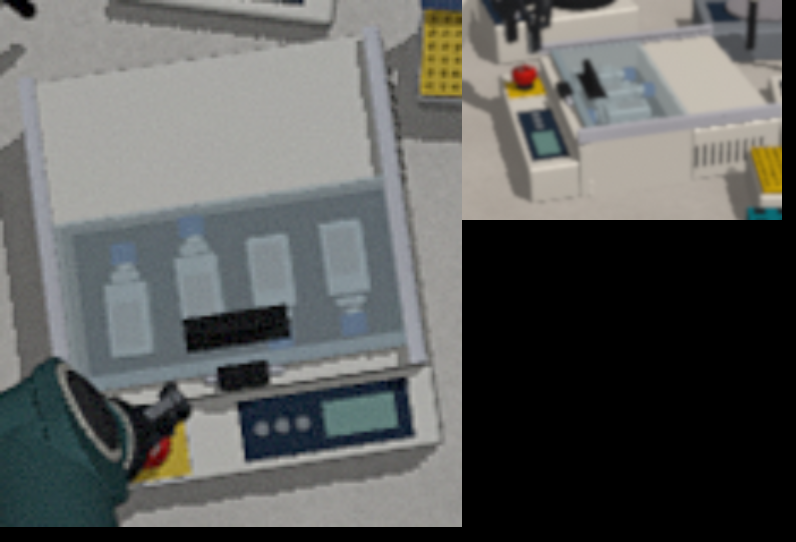

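Emit:
jog_arm --commands '[-0.004,0,0.02,0.05,0.6,-0.004,0,0.04,0.05,0.6,-0.004,0,0.058,0.05,0.6,-0.004,0,0.06,0.05,0.6,-0.004,0,0.06,0.05,0.6]'

```text
clock: 33.98
eef_pos: [0.4489, 0.2248, 0.1004]
tool_rot: [-0.0, -0.305, 0.952, -0.0]
wrist_force: [-0.2, 0.1, 1.3]
finger_gap: 0.6
grasp_force: 0.0
```

Emit:
jog_arm --commands '[0,0,0,0,0.55,0,0,0,0,0.3,0,0,0,0,0.3,0,0,0,0,0.3,0,0,0,0,0.3]' --newtons 30

```text
clock: 34.4
eef_pos: [0.4486, 0.2271, 0.1021]
tool_rot: [0.001, -0.307, 0.952, 0.001]
wrist_force: [-4.5, 3.3, 7.3]
finger_gap: 0.453
grasp_force: 30.0
```

Emit:
jog_arm --commands '[0,0,0,0.12,0.3,0,0,0,0.24,0.3,0,0,0,0.36,0.3,0,0,0,0.48,0.3,0,0,0,0.6,0.3]'

```text
clock: 34.82
eef_pos: [0.449, 0.2256, 0.102]
tool_rot: [0.0, -0.073, 0.997, 0.0]
wrist_force: [-3.2, -1.4, 7.3]
finger_gap: 0.453
grasp_force: 29.9
```

Emit:
jog_arm --commands '[0,0,0,0.12,0.3,0,0,0,0.24,0.3,0,0,0,0.36,0.3,0,0,0,0.48,0.3,0,0,0,0.48,0.3]'

```text
clock: 35.23
eef_pos: [0.4487, 0.2244, 0.1017]
tool_rot: [-0.0, 0.115, 0.993, -0.0]
wrist_force: [-2.8, -2.6, 6.4]
finger_gap: 0.451
grasp_force: 30.0
```

```bash
python3 -c "
from h import *
s,e,M=st();print(e,s['moment'],np.degrees(np.arctan2(M[1,1],M[0,1])))"
```

```text
[0.4487153  0.22436196 0.10171058] [-1.08768694  0.68018288  0.05633652] 76.81920190643145
```

Emit:
jog_arm --commands '[0,0,0,0,0.65,0,0,0,0,0.65,0,0,0,0,0.65,0,0,0,0,0.65]'

```text
clock: 35.57
eef_pos: [0.4491, 0.2253, 0.1007]
tool_rot: [0.0, 0.112, 0.994, 0.0]
wrist_force: [-0.3, 0.7, -0.1]
finger_gap: 0.652
grasp_force: 0.0
```

Emit:
jog_arm --commands '[0,0,-0.04,0,0.65,0,0,-0.08,0,0.65,0,0,-0.14,0,0.65,0,0,-0.2,0,0.65,0,0,-0.2,0,0.65]'

```text
clock: 35.98
eef_pos: [0.4513, 0.2262, 0.2664]
tool_rot: [0.004, 0.113, 0.994, 0.003]
wrist_force: [1.2, 0.4, 0.2]
finger_gap: 0.646
grasp_force: 0.0
```

Emit:
jog_arm --commands '[0,0.2,0,0,0.65,0,0.2,0,0,0.65,0,0.2,0,0,0.65,0,0.2,0,0,0.65,0,0.2,0,0,0.65]'

```text
clock: 36.4
eef_pos: [0.4833, 0.389, 0.2596]
tool_rot: [-0.0, 0.108, 0.994, 0.002]
wrist_force: [-1.1, 0.9, -0.3]
finger_gap: 0.648
grasp_force: 0.0
```

Emit:
jog_arm --commands '[0,0,0,0,0.65,0,0,0,0,0.65,0,0,0,0,0.65]'

```text
clock: 36.65
eef_pos: [0.4848, 0.3793, 0.2602]
tool_rot: [-0.0, 0.113, 0.994, -0.0]
wrist_force: [-0.5, -0.1, -0.0]
finger_gap: 0.649
grasp_force: 0.0
```

```bash
python3 -c "
from h import *
print(st()[1])
im,d=snap('top','end.png');P=cloud('top',d);hsv=cv2.cvtColor(im,cv2.COLOR_RGB2HSV)
im2,_=snap('side');h2=cv2.cvtColor(im2,cv2.COLOR_RGB2HSV)
def red(h,b):
    r=((h[...,0]<6)|(h[...,0]>174))&(h[...,1]>150)&(h[...,2]>80);k=np.zeros_like(r);k[b[0]:b[1],b[2]:b[3]]=1;return r&k
r=red(hsv,(235,270,130,180));print('top z',np.median(P[r][:,2]),r.sum())
for n in ('pics/side0.png',None):
    h=cv2.cvtColor(cv2.imread(n),cv2.COLOR_BGR2HSV) if n else h2
    v,u=np.nonzero(red(h,(140,185,215,260)));print('side red rows',v.min(),v.max(),v.mean(),u.mean(),len(v))
z=[]
for i in range(5):
    _,dd=get_image('top');Q=cloud('top',dd);z.append(np.median(Q[r][:,2]))
print(z)
for p in ([.4476,.2238,.097],[.4476,.2238,.090]): print(proj('side',p))
b=np.hstack([cv2.resize(im2[120:230,205:365],None,fx=2.4,fy=2.4),cv2.resize(cv2.imread('pics/side0.png')[120:230,205:365,::-1],None,fx=2.4,fy=2.4)])
cv2.imwrite('pics/p8.png',b[...,::-1])
"
```

```text
[0.4848238  0.37928546 0.26020847]
top z 0.09705590323933 108
side red rows 151 160 155.48717948717947 235.78205128205127 78
side red rows 151 160 155.48717948717947 235.78205128205127 78
[np.float64(0.09694747389536307), np.float64(0.09621801320984102), np.float64(0.09662492471422779), np.float64(0.09651398175168557), np.float64(0.0959675562012714)]
[235.74455815 151.20584273]
[235.89022728 153.26872282]
```

View pics/p8.png

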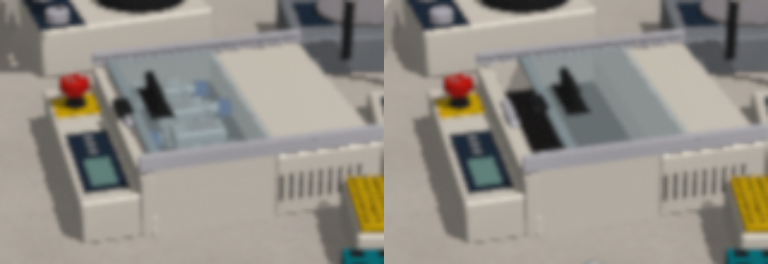

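View pics/end.png

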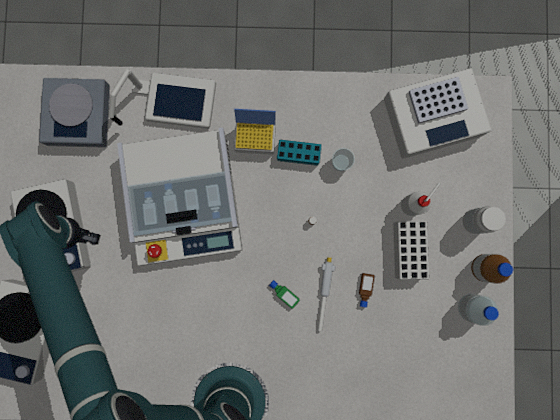

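The stop is up again: its red pixels match the starting picture exactly. The lid is home with its tab over the ledge, all four flasks are inside, and the other items have not moved. Handing in.

```bash
python3 -c "
from h import *
print(workorder.job_done())"
```

```text
the job is handed in; nothing more can be done
None
```

The job is handed in: I pushed the stop in, loaded all four flasks flat on the mat, slid the lid home until it clicked, and turned the stop last so it sprang up again. The click was judged by push force and travel.

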